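# Close down the patio side table for the evening

### The arm

A 6-joint arm with a two-finger parallel gripper is mounted at the origin on the work surface. World frame = base frame: x ahead of the robot, y to its left, z up, the work surface at z = 0. Lengths are in mm, angles in rad, forces in N, time in s.
With the tool pointing down it reaches from about 350 to 950 mm from the base axis. Payload 17.4 kg.
Tool frame: the origin (TCP) lies at the very end of the fingers, on their centre line; the grasp point (between the pads) lies 19 mm behind it (arm.pinch_z is the distance from the TCP to the grasp point, in mm); z points along the fingers, y is the direction in which the jaws open and shut (so a half turn about z gives the same grasp; the last joint's range is limited). The gripper opens to 93 mm and grips with 3 to 60 N. Pads are 15 mm wide; open, the fingers measure 128 mm over their backs; the gripper's body (75 mm by 188 mm) begins 65 mm behind the grasp point.
Start: joints at [1.075, 0.116, 1.442, -0, 1.584, -0.038], TCP at [298.342, 605.495, 218.646] pointing down, gripper open.
Joint ranges: [-2.83, 2.83], [-0.83, 2.19], [0.07, 2.5], [-1.14, 4.28], [0.01, 3], [-2.97, 2.97]. Speed limits (rad/s): [1.89, 1.89, 2.22, 3.14, 3.14, 3.14].

### API

Orientations are given as [roll, pitch, yaw] about the fixed x, y, z axes, in that order (R = Rz(yaw) Ry(pitch) Rx(roll)).
In Python, from rig import arm, viewer, finish_job, models gives the robot as it stands. The module is installed in compiled form; this text tells all that it offers.
- The arm moves only by the tool servo_tool, never from a script. Its argument "targets" is a list of rows, each an object of numbers: "tx", "ty", "tz": the shift along the tool's x, y, z each as a share of 100 mm, from -1 to 1; "ax", "ay", "az": the turn, a rotation vector about the tool's x, y, z each as a share of 180 degrees, from -1 to 1; "hand": the closure, from 0 (fully open) to 1 (shut). In form: [{"tx": .., "ty": .., "tz": .., "ax": .., "ay": .., "az": .., "hand": ..}, ...]. A call has 1 to 20 rows; each row is the pose to reach, as a shift and turn from the pose commanded when the call began, along the tool's axes at that moment, turning the shorter way round; what a row does not reach only later rows make up. A row lasts 1/8 s, in which the tool goes at most 62.5 mm and 10.7 degrees, less where a joint would pass 70% of its speed; a pose out of reach is approached as far as the arm can. A call with a number of a shift or a turn outside -1 to 1 is refused whole. A call with a gripper value outside its range is refused whole. The fingers move at their own pace and stop on an object; "newtons" is the grip in N (left out, the last holds). Time passes only in rows, so rows that repeat a pose let the fingers close. It gives the time, the measured TCP pose, the force and the opening at its end, in the units of the state.
- arm.get_state(): the state, without advancing time (a new reading comes with each control period).
- viewer.capture(name): name is "scene" or "top" or "wrist"; returns the picture (400x640x3 uint8, red, green, blue); there is no depth.
- viewer.camera_info(name): a dict with "fx", "fy", "cx", "cy" (pixels), "extrinsics" (4x4, takes a point from camera to world coordinates). Camera axes: x right, y up, looking along -z (the intrinsics and any distortion apply to the point x, -y, -z); pixel columns grow to the right and rows downward; lengths in mm; the calibration is good to about 2 mm. A picture is of the moment at which its call begins: read the wrist's pose just before it. camera_info takes no time and is no camera call; for the wrist camera it gives the pose at the moment of the call.
- finish_job(): hands the job in, once; it reports no verdict.
Trained networks look in the newest picture that a camera, given by its name, has taken for a name from the list of things; names that differ only in an ending like _2 or _b are one class to them, and where a whole thing is asked for, a point or a joint stands for the part that bears it (a point fixed in the world has none). Each returns a list of dicts, best first, with "confidence" (0 to 1); they miss things now and then, are a little off and sometimes report something else, mostly with a low value. They report only what shows in the picture. A call takes as long as a camera call. They do not tell look-alikes from the thing itself.
- models.boxes_of(name, camera): "location" ([x, y, z] in mm, in the coordinates of the camera as it stood for that picture, good to about 4 mm: the middle of the surface that is visible of it).
The state is a dict: "time": time; "joint_positions": joint angles; "joint_velocities": joint speeds; "joint_torque": joint torques, N m; "position": TCP position; "orientation": TCP orientation; "ft_force": force on the tool from outside, world axes, zero at the start; "wrist_torque": the same for the moment, N m; "gripper_width": opening from 0.0 (shut) to 1.0 (fully open).
Only numpy, scipy, OpenCV 4.12 (cv2) and the standard library are available. Lean on these libraries where they do the work, as an engineer would, in place of code of your own. Each camera call takes 0.05 s, during which the arm holds its last target. There are 200 camera calls.

### The job

Close down the patio table for the evening: turn the speaker's volume knob until its red pointer is at the red zero mark, and bring the patio-light dimmer lever to its green night mark. Take the two stacks of snack tins apart from the top down, one piece at a time, and stand all four tins upright and unstacked in the wooden tray; every lid there is, the sugar bowl's included, goes knob up and flat on the cork trivet. Leave the sugar bowl and everything else where it is.

Things in the scene. Friction and masses are not known exactly. Their poses are not given: they have to be found in the camera images.
- volume (a joint): speaker's volume knob, upright axis, turns freely both ways (-2.9 to 2.9 rad) and stays where left (0.04 N m friction); counter-clockwise seen from above counts positive; 0 when the knob's red pointer is at the wide red zero mark. The knob is a round aluminium one, 48 mm diameter, 34 mm tall
- volume_grip (a point): fixed point on the knob's axis, 23 mm above the knob's lower edge and 11 mm below its top; speaker's top face is 25 mm below this point; its axes are the speaker's
- speaker: grey portable speaker, 100 x 170 mm, top face 88 mm up, fixed in place; origin under its centre, z up, its x axis points from the zero mark through the knob to the back
- lever (a joint): dimmer lever of the patio lights: 0 upright, positive leans to the dimmer's +x, range -0.95 to 0.95 rad; stays where left (0.12 N m friction). The wide green night mark is at -0.45 rad
- lever_ball (a point): centre of the orange ball (26 mm diameter) at the lever's end, 85 mm from the hinge; moves with the lever
- lever_hinge (a point): point on the lever's hinge axis below the middle of the drum, 36 mm above the table; its axes are the dimmer's: hinge axis along its y, lever swings in its x-z plane (ball at x = 85 sin(angle), z = 85 cos(angle) mm)
- dimmer: white box, 130 x 100 mm, 36 mm tall, with a black drum of 45 mm radius (50 mm wide) about the hinge, bearing white marks and one wide green night mark; fixed in place; origin under its centre; the night mark is on the -x side of the top
- tray: wooden tray, fixed, 230 x 230 mm outside, 16 mm tall, walls and floor 5 mm thick; origin under its centre, z up
- trivet: round cork trivet, loose, 190 mm diameter, 12 mm thick; origin at the centre of its underside
- steel_lower_center (a point): bare steel lower snack tin, round, open on top, 62 mm outside diameter, 52 mm tall, 130 g nominal; walls 3 mm; a band 5 mm high in another colour (dark on steel, white on green) runs round it just above the foot; its foot (51 mm diameter, 6 mm high) drops into the mouth of a tin below, so stacked tins stand 46 mm apart; this point is its centre, 26 mm above its underside, z axis up out of its mouth
- steel_upper_center (a point): bare steel upper (at the start stacked in the lower one of its colour) snack tin, round, open on top, 62 mm outside diameter, 52 mm tall, 130 g nominal; walls 3 mm; a band 5 mm high in another colour (dark on steel, white on green) runs round it just above the foot; its foot (51 mm diameter, 6 mm high) drops into the mouth of a tin below, so stacked tins stand 46 mm apart; this point is its centre, 26 mm above its underside, z axis up out of its mouth
- steel_lid_center (a point): bare steel lid with a wooden knob (at the start on the upper tin of its colour): lid with a round upright grip knob (22 mm diameter, 31 mm tall) on a 64 mm flange 5 mm thick, over a 51 mm plug 6 mm deep that sits in the mouth below; 42 mm tall in all, 60 g nominal; this point is its centre, 21 mm above its underside (knob from 10 mm below to 21 mm above this point), z axis up through the knob; may be absent at the start
- green_lower_center (a point): green lower snack tin, round, open on top, 62 mm outside diameter, 52 mm tall, 130 g nominal; walls 3 mm; a band 5 mm high in another colour (dark on steel, white on green) runs round it just above the foot; its foot (51 mm diameter, 6 mm high) drops into the mouth of a tin below, so stacked tins stand 46 mm apart; this point is its centre, 26 mm above its underside, z axis up out of its mouth
- green_upper_center (a point): green upper (at the start stacked in the lower one of its colour) snack tin, round, open on top, 62 mm outside diameter, 52 mm tall, 130 g nominal; walls 3 mm; a band 5 mm high in another colour (dark on steel, white on green) runs round it just above the foot; its foot (51 mm diameter, 6 mm high) drops into the mouth of a tin below, so stacked tins stand 46 mm apart; this point is its centre, 26 mm above its underside, z axis up out of its mouth
- green_lid_center (a point): green lid with a wooden knob (at the start on the upper tin of its colour): lid with a round upright grip knob (22 mm diameter, 31 mm tall) on a 64 mm flange 5 mm thick, over a 51 mm plug 6 mm deep that sits in the mouth below; 42 mm tall in all, 60 g nominal; this point is its centre, 21 mm above its underside (knob from 10 mm below to 21 mm above this point), z axis up through the knob; may be absent at the start
- sugar_lid_center (a point): blue ceramic lid with a white knob (at the start on the sugar bowl): lid with a round upright grip knob (22 mm diameter, 31 mm tall) on a 64 mm flange 5 mm thick, over a 51 mm plug 6 mm deep that sits in the mouth below; 42 mm tall in all, 60 g nominal; this point is its centre, 21 mm above its underside (knob from 10 mm below to 21 mm above this point), z axis up through the knob; may be absent at the start
- sugar_bowl: white sugar bowl, empty, 92 mm wide (116 mm over its ears), 75 mm tall; loose, stays where it is; origin at the centre of its underside
- cup: yellow plastic cup, 72 mm wide, 95 mm tall; loose bystander; origin at the centre of its underside
- opener: flat stainless bottle opener, 125 mm long, 40 mm wide, 6 mm thick; loose bystander; origin at the centre of its underside
There are look-alikes about, which are no part of the job. Leave any pink or purple look-alike of the part that bears green_upper_center alone. Leave any purple look-alike of the part that bears steel_upper_center alone.

How it is judged:
By the outcome, as a careful person would: the job done as asked, in the order asked, and still so for the second after the job is handed in, with the robot touching nothing.
Of steel_lid, green_lid, sugar_lid only 1 to 3 are there at a start; the rules pass over those that are not, and their reading is None.
At some moment in a run one of trivet may be knocked a few centimetres aside while the robot is not near it.
It also fails if it takes over 210 s, if anything falls off the work surface, if the arm or the gripper's body presses on something with over 40 N, if the wrist force passes 120 N, or if a joint passes its speed limit or range.

## Working session

There is one attempt and no reset: what is moved stays moved. The work goes in short steps, Python scripts to look and compute and a tool call to move; the robot and the scene stay as the last step left them, time stands still between calls to the robot, and variables do not carry over. Pictures are saved under pics/ and viewed, about 12 in all and at most 16, crops included, and the job is handed in when it is done.

Besides the shell and the picture viewer there is one more tool, called after "Emit:" by a JSON object that holds its "name" and its "arguments", one argument or row to a line. servo_tool: Moves the arm, as the interface text tells. Its arguments: {"type":"object","properties":{"targets":{"type":"array"},"newtons":{"type":"number"}},"required":["targets"]}

```bash
mkdir -p pics; cat > h.py <<'E'
import numpy as np, cv2
from rig import arm, viewer, finish_job, models
from scipy.spatial.transform import Rotation as R
def snap(cam,name):
    im=viewer.capture(cam); cv2.imwrite(f'pics/{name}.png',im[:,:,::-1]); return im
def towld(cam,p,info=None):
    E=np.array((info or viewer.camera_info(cam))['extrinsics']); return E[:3,:3]@np.array(p)+E[:3,3]
def ray(cam,u,v,z,info=None):
    c=info or viewer.camera_info(cam); E=np.array(c['extrinsics'])
    d=E[:3,:3]@np.array([(u-c['cx'])/c['fx'],-(v-c['cy'])/c['fy'],-1]); o=E[:3,3]
    return (o+d*(z-o[2])/d[2]).round(1)
def proj(cam,p,info=None):
    c=info or viewer.camera_info(cam); E=np.array(c['extrinsics'])
    q=E[:3,:3].T@(np.array(p)-E[:3,3]); return (c['cx']+c['fx']*q[0]/-q[2], c['cy']-c['fy']*q[1]/-q[2])
def st():
    s=arm.get_state(); print(round(s['time'],2),np.round(s['position'],1),np.round(s['orientation'],3),'F',np.round(s['ft_force'],1),'w',round(s['gripper_width'],3)); return s
E
python3 - <<'E'
from h import *
st()
for c in('top','scene'):
    snap(c,c+'0'); i=viewer.camera_info(c); print(c,{k:(np.round(v,2).tolist()) for k,v in i.items()})
for n in ['volume','lever','tray','trivet','steel_lower_center','steel_upper_center','steel_lid_center','green_lower_center','green_upper_center','green_lid_center','sugar_lid_center','sugar_bowl','cup','opener','speaker','dimmer']:
    for c in('top','scene'):
        for d in models.boxes_of(n,c): print(n,c,round(d['confidence'],2),towld(c,d['location']).round(0))
E
```

```text
0.0 [298.3 605.3 217.9] [-3.14  -0.     2.684] F [-0.7 -0.3  0.1] w 1.0
top {'fx': 436.56, 'fy': 436.56, 'cx': 321.05, 'cy': 194.9, 'extrinsics': [[-0.02, 0.99, -0.17, 269.94], [-1.0, -0.02, -0.0, 6.77], [-0.0, 0.17, 0.99, 1375.72], [0.0, 0.0, 0.0, 1.0]]}
scene {'fx': 469.31, 'fy': 469.31, 'cx': 318.86, 'cy': 196.09, 'extrinsics': [[-0.54, -0.65, 0.54, 1084.94], [0.84, -0.42, 0.34, 388.26], [0.01, 0.63, 0.77, 952.23], [0.0, 0.0, 0.0, 1.0]]}
volume top 0.58 [510. 391. 126.]
volume top 0.25 [ 464. -377.   39.]
volume scene 0.73 [516. 400. 123.]
volume scene 0.64 [ 633. -137.    9.]
lever scene 0.58 [ 506. -391.  120.]
tray top 0.7 [ 623. -137.    3.]
tray top 0.19 [ 463. -376.   35.]
tray scene 0.66 [ 634. -136.    5.]
trivet scene 0.94 [623. 151.  11.]
steel_lower_center scene 0.85 [464. 140.  28.]
steel_upper_center top 0.74 [439. 127.  60.]
steel_upper_center top 0.59 [310. 171.   6.]
steel_upper_center scene 0.72 [433. 127.  76.]
steel_upper_center scene 0.72 [313. 170.  30.]
steel_upper_center scene 0.44 [519. 401. 125.]
steel_lid_center scene 0.18 [515. 399. 126.]
green_lower_cen
[... 357 characters left out ...]
9.  -4.   8.]
green_lid_center top 0.6 [ 441. -142.  104.]
green_lid_center scene 0.89 [ 448. -137.  102.]
sugar_lid_center top 0.85 [630. 324.  79.]
sugar_lid_center top 0.31 [441. 127.  60.]
sugar_lid_center scene 0.76 [636. 332.  78.]
sugar_bowl top 0.57 [614. 305.  59.]
sugar_bowl scene 0.63 [662. 334.  57.]
cup top 0.81 [ 637. -349.   51.]
cup top 0.71 [ 495. -392.  122.]
cup scene 0.58 [ 634. -334.   64.]
opener top 0.58 [469.  -5.   5.]
opener top 0.43 [ 637. -348.   54.]
opener scene 0.6 [476.  -2.   4.]
speaker top 0.6 [504. 387.  89.]
speaker scene 0.56 [532. 404.  87.]
speaker scene 0.35 [ 472. -120.   32.]
dimmer scene 0.69 [ 490. -368.   32.]
dimmer scene 0.5 [ 465. -125.   73.]
```

View pics/top0.png

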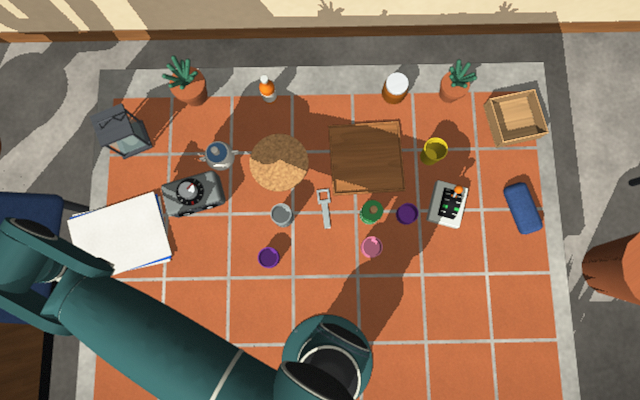

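View pics/scene0.png

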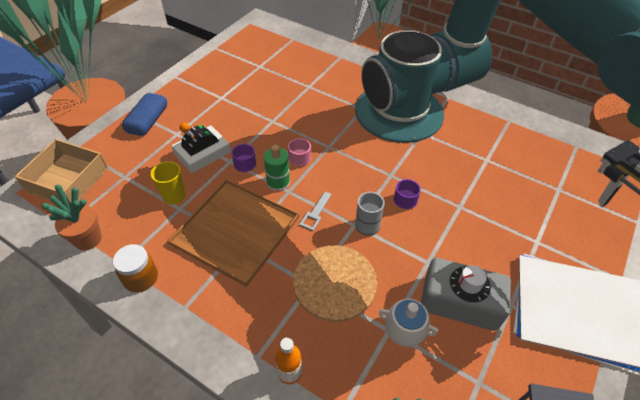

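Top view: the steel stack (281,214) has no lid, the green stack with its lid is at (371,211), the sugar bowl with its lid is at (218,154), the knob at (187,191) and the lever at (455,190). The candidates are steel (281,214) against purple (269,257), and green (371,211) against purple (407,214) and pink (372,246). By the description I choose the grey and green stacks. I'll check with a close crop.

```bash
python3 - <<'E'
import cv2,numpy as np
s=cv2.imread('pics/scene0.png');t=cv2.imread('pics/top0.png')
def c(im,x,y,w,h): return cv2.resize(im[y:y+h,x:x+w],(400,300),interpolation=cv2.INTER_CUBIC)
cv2.imwrite('pics/c1.png',np.vstack([np.hstack([c(s,430,240,80,60),c(s,170,110,80,60)]),np.hstack([c(t,155,165,72,54),c(s,230,130,200,150)])]))
E
```

```text
(no output)
```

View pics/c1.png

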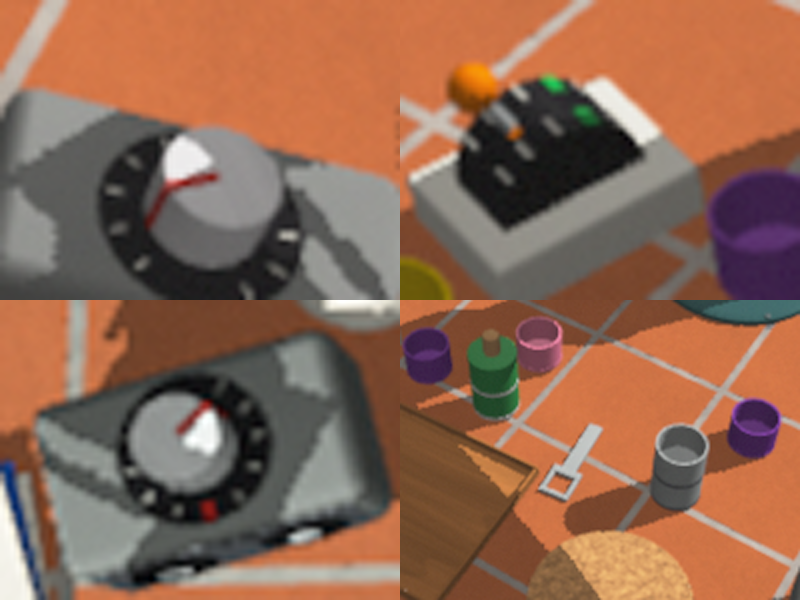

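The crop confirms it: the grey stack has no lid, the green stack has a wooden-knob lid, and the purple and pink tins stand apart. Zero mark is at top-view pixel (192,203) and the pointer is up-right of centre. I'll move over the knob.

Emit:
{"name": "servo_tool", "arguments": {
  "targets": [
    {"az": 0.354},
    {"az": 0.354},
    {"az": 0.354},
    {"az": 0.354},
    {"az": 0.354},
    {"az": 0.354},
    {"az": 0.354},
    {"az": 0.354}
  ]
}}

```text
validation failed for argument at $.ta...
```

Emit:
{"name": "servo_tool", "arguments": {
  "targets": [
    {"tx": -1, "ty": 1, "tz": -0.3},
    {"tx": -1, "ty": 1, "tz": -0.3},
    {"tx": -1, "ty": 1, "tz": -0.3},
    {"tx": -1, "ty": 1, "tz": -0.3}
  ]
}}

```text
validation failed for argument at $.ta...
```

Emit:
{"name": "servo_tool", "arguments": {
  "targets": [
    {"tx": -1, "ty": 1},
    {"tx": -1, "ty": 1},
    {"tx": -1, "ty": 1},
    {"tx": -1, "ty": 1},
    {"tx": -1, "ty": 1}
  ]
}}

```text
validation failed for argument at $.ta...
```

```bash
python3 - <<'E'
from h import *
st(); i=viewer.camera_info('wrist'); snap('wrist','w1'); print(np.round(i['extrinsics'],3).tolist(),i['fx'],i['cx'],i['cy'], i.keys())
for n in('volume','speaker'):
    for d in models.boxes_of(n,'wrist'): print(n,round(d['confidence'],2),towld('wrist',d['location'],i).round(1))
E
```

```text
1.7 [298.3 605.5 218.7] [-3.142 -0.     2.684] F [ 0.1 -0.8  0.2] w 0.997
[[0.442, -0.868, -0.226, 236.298], [0.897, 0.428, 0.11, 634.778], [0.001, -0.252, 0.968, 384.495], [0.0, 0.0, 0.0, 1.0]] 316.24536265304147 315.4323116682089 202.3219623136964 dict_keys(['fx', 'fy', 'cx', 'cy', 'extrinsics'])
speaker 0.93 [449.1 462.3  57.8]
```

View pics/w1.png

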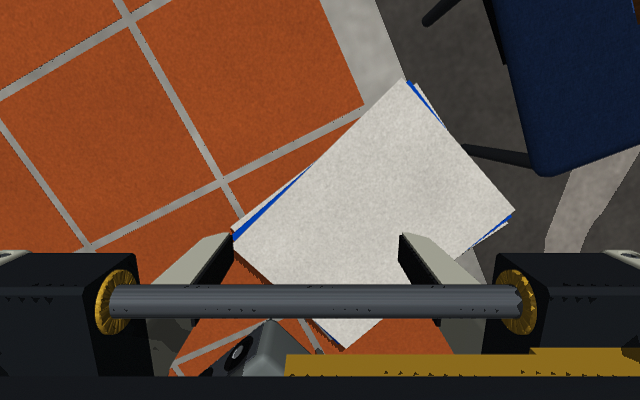

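The move was refused because every row needs all its keys; I'll send it again in full.

Emit:
{"name": "servo_tool", "arguments": {
  "targets": [
    {"tx": 0, "ty": 0, "tz": -0.4, "ax": 0, "ay": 0, "az": 0.354, "hand": 0},
    {"tx": 0, "ty": 0, "tz": -0.4, "ax": 0, "ay": 0, "az": 0.354, "hand": 0},
    {"tx": 0, "ty": 0, "tz": -0.4, "ax": 0, "ay": 0, "az": 0.354, "hand": 0},
    {"tx": 0, "ty": 0, "tz": -0.4, "ax": 0, "ay": 0, "az": 0.354, "hand": 0},
    {"tx": 0, "ty": 0, "tz": -0.4, "ax": 0, "ay": 0, "az": 0.354, "hand": 0},
    {"tx": 0, "ty": 0, "tz": -0.4, "ax": 0, "ay": 0, "az": 0.354, "hand": 0},
    {"tx": 0, "ty": 0, "tz": -0.4, "ax": 0, "ay": 0, "az": 0.354, "hand": 0}
  ]
}}

```text
time: 2.72
position: [298.3, 605.5, 258.7]
orientation: [3.142, -0.0, 1.573]
ft_force: [-0.5, 0.7, -0.0]
gripper_width: 0.999
```

Emit:
{"name": "servo_tool", "arguments": {
  "targets": [
    {"tx": -1, "ty": 1, "tz": 0, "ax": 0, "ay": 0, "az": 0, "hand": 0},
    {"tx": -1, "ty": 1, "tz": 0, "ax": 0, "ay": 0, "az": 0, "hand": 0},
    {"tx": -1, "ty": 1, "tz": 0, "ax": 0, "ay": 0, "az": 0, "hand": 0},
    {"tx": -1, "ty": 1, "tz": 0, "ax": 0, "ay": 0, "az": 0, "hand": 0}
  ]
}}

```text
time: 3.22
position: [398.9, 505.3, 258.8]
orientation: [3.142, -0.0, 1.573]
ft_force: [-0.4, 0.6, -0.1]
gripper_width: 1.001
```

Emit:
{"name": "servo_tool", "arguments": {
  "targets": [
    {"tx": -1, "ty": 1, "tz": 0, "ax": 0, "ay": 0, "az": 0, "hand": 0},
    {"tx": -1, "ty": 1, "tz": 0, "ax": 0, "ay": 0, "az": 0, "hand": 0},
    {"tx": -1, "ty": 1, "tz": 0, "ax": 0, "ay": 0, "az": 0, "hand": 0},
    {"tx": -1, "ty": 1, "tz": 0, "ax": 0, "ay": 0, "az": 0, "hand": 0}
  ]
}}

```text
time: 3.72
position: [498.2, 406.3, 258.5]
orientation: [-3.141, -0.0, 1.572]
ft_force: [-0.4, 0.5, -0.2]
gripper_width: 1.003
```

Emit:
{"name": "servo_tool", "arguments": {
  "targets": [
    {"tx": -0.6, "ty": 0.1, "tz": 0, "ax": 0, "ay": 0, "az": 0, "hand": 0},
    {"tx": -0.6, "ty": 0.1, "tz": 0, "ax": 0, "ay": 0, "az": 0, "hand": 0},
    {"tx": -0.6, "ty": 0.1, "tz": 0, "ax": 0, "ay": 0, "az": 0, "hand": 0}
  ]
}}

```text
time: 4.1
position: [507.7, 347.3, 258.8]
orientation: [-3.142, -0.001, 1.573]
ft_force: [0.1, -0.2, -0.7]
gripper_width: 1.0
```

```bash
python3 - <<'E'
from h import *
st(); i=viewer.camera_info('wrist'); im=snap('wrist','w2'); print(np.round(i['extrinsics'],3).tolist())
for n in('volume','speaker'):
    for d in models.boxes_of(n,'wrist'): print(n,round(d['confidence'],2),towld('wrist',d['location'],i).round(1))
u,v=proj('wrist',(512,398,100),i); u=int(u);v=int(v);print(u,v)
x=max(0,min(440,u-100));y=max(0,min(250,v-75)); print(x,y)
cv2.imwrite('pics/w2c.png',cv2.resize(im[y:y+150,x:x+200,::-1],(800,600),interpolation=cv2.INTER_CUBIC))
E
```

```text
4.1 [507.7 347.3 258.8] [-3.142e+00 -1.000e-03  1.573e+00] F [ 0.1 -0.2 -0.7] w 1.0
[[1.0, -0.002, -0.002, 507.474], [0.003, 0.968, 0.25, 415.015], [0.002, -0.25, 0.968, 424.738], [0.0, 0.0, 0.0, 1.0]]
volume 0.66 [508.7 400.7 120.3]
volume 0.18 [503.1 410.3  88.6]
speaker 0.56 [503.8 408.2  87.1]
319 138
219 63
```

View pics/w2c.png

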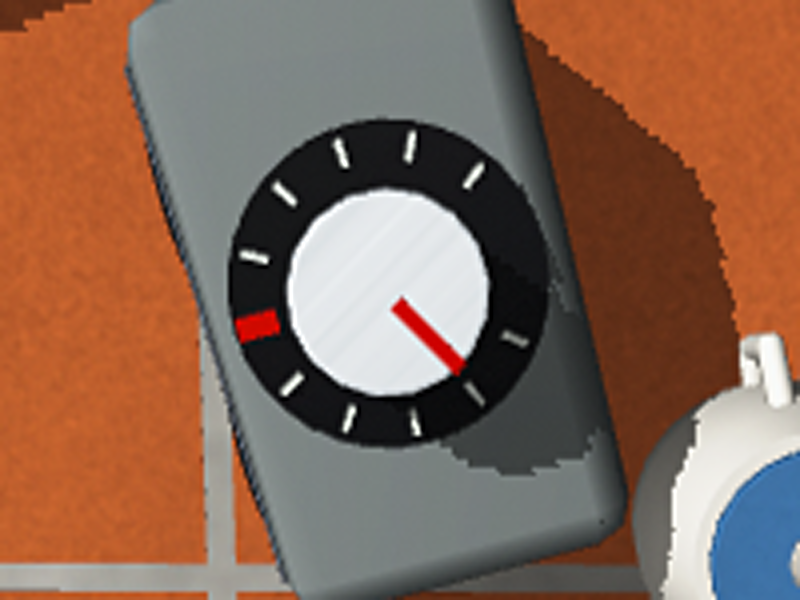

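The crop shows the zero mark at (258,326), the pointer running from (398,303) to (462,372), and the knob top centre at (389,292).

```bash
python3 - <<'E'
from h import *
i=viewer.camera_info('wrist'); f=lambda x,y,z: ray('wrist',219+x/4,63+y/4,z,i)
c=f(389,292,124);c2=f(388,283,89.5);m=f(258,326,89.5);p1=f(398,303,124);p2=f(462,372,124);print(c,c2,m,p1,p2)
cc=(c+c2)/2
a=lambda v:np.degrees(np.arctan2(v[1],v[0]))
print('mark',a(m-c2),'ptr',a(p2-c),a(p2-p1))
E
```

```text
[509.  401.1 124. ] [508.8 401.8  89.5] [474.9 390.8  89.5] [511.1 398.6 124. ] [526.3 382.7 124. ]
mark -162.02259425982632 ptr -46.764857798512224 -46.289397904060465
```

Emit:
{"name": "servo_tool", "arguments": {
  "targets": [
    {"tx": 0.54, "ty": 0.015, "tz": 0.64, "ax": 0, "ay": 0, "az": -0.3, "hand": 0},
    {"tx": 0.54, "ty": 0.015, "tz": 0.64, "ax": 0, "ay": 0, "az": -0.3, "hand": 0},
    {"tx": 0.54, "ty": 0.015, "tz": 0.64, "ax": 0, "ay": 0, "az": -0.3, "hand": 0},
    {"tx": 0.54, "ty": 0.015, "tz": 0.64, "ax": 0, "ay": 0, "az": -0.3, "hand": 0},
    {"tx": 0.54, "ty": 0.015, "tz": 0.64, "ax": 0, "ay": 0, "az": -0.3, "hand": 0},
    {"tx": 0.54, "ty": 0.015, "tz": 0.64, "ax": 0, "ay": 0, "az": -0.3, "hand": 0},
    {"tx": 0.54, "ty": 0.015, "tz": 0.64, "ax": 0, "ay": 0, "az": -0.3, "hand": 0}
  ]
}}

```text
time: 5.12
position: [509.8, 400.1, 194.5]
orientation: [-3.141, -0.0, 2.51]
ft_force: [-0.8, 0.0, 0.1]
gripper_width: 0.997
```

Emit:
{"name": "servo_tool", "arguments": {
  "targets": [
    {"tx": 0, "ty": 0, "tz": 0.5, "ax": 0, "ay": 0, "az": 0, "hand": 0},
    {"tx": 0, "ty": 0, "tz": 0.8, "ax": 0, "ay": 0, "az": 0, "hand": 0},
    {"tx": 0, "ty": 0, "tz": 1, "ax": 0, "ay": 0, "az": 0, "hand": 0},
    {"tx": 0, "ty": 0, "tz": 1, "ax": 0, "ay": 0, "az": 0, "hand": 0.2},
    {"tx": 0, "ty": 0, "tz": 1, "ax": 0, "ay": 0, "az": 0, "hand": 0.4},
    {"tx": 0, "ty": 0, "tz": 1, "ax": 0, "ay": 0, "az": 0, "hand": 0.6},
    {"tx": 0, "ty": 0, "tz": 1, "ax": 0, "ay": 0, "az": 0, "hand": 0.6},
    {"tx": 0, "ty": 0, "tz": 1, "ax": 0, "ay": 0, "az": 0, "hand": 0.6}
  ],
  "newtons": 15
}}

```text
time: 6.12
position: [510.3, 400.0, 95.1]
orientation: [3.14, 0.0, 2.514]
ft_force: [15.6, 19.5, 1.6]
gripper_width: 0.514
```

Emit:
{"name": "servo_tool", "arguments": {
  "targets": [
    {"tx": 0, "ty": 0.012, "tz": 0, "ax": 0, "ay": 0, "az": 0.05, "hand": 0.6},
    {"tx": 0, "ty": 0.012, "tz": 0, "ax": 0, "ay": 0, "az": 0.1, "hand": 0.6},
    {"tx": 0, "ty": 0.012, "tz": 0, "ax": 0, "ay": 0, "az": 0.15, "hand": 0.6},
    {"tx": 0, "ty": 0.012, "tz": 0, "ax": 0, "ay": 0, "az": 0.2, "hand": 0.6},
    {"tx": 0, "ty": 0.012, "tz": 0, "ax": 0, "ay": 0, "az": 0.25, "hand": 0.6},
    {"tx": 0, "ty": 0.012, "tz": 0, "ax": 0, "ay": 0, "az": 0.3, "hand": 0.6},
    {"tx": 0, "ty": 0.012, "tz": 0, "ax": 0, "ay": 0, "az": 0.35, "hand": 0.6},
    {"tx": 0, "ty": 0.012, "tz": 0, "ax": 0, "ay": 0, "az": 0.4, "hand": 0.6},
    {"tx": 0, "ty": 0.012, "tz": 0, "ax": 0, "ay": 0, "az": 0.45, "hand": 0.6},
    {"tx": 0, "ty": 0.012, "tz": 0, "ax": 0, "ay": 0, "az": 0.5, "hand": 0.6},
    {"tx": 0, "ty": 0.012, "tz": 0, "ax": 0, "ay": 0, "az": 0.55, "hand": 0.6},
    {"tx": 0, "ty": 0.012, "tz": 0, "ax": 0, "ay": 0, "az": 0.6, "hand": 0.6},
    {"tx": 0, "ty": 0.012, "tz": 0, "ax": 0, "ay": 0, "az": 0.642, "hand": 0.6},
    {"tx": 0, "ty": 0.012, "tz": 0, "ax": 0, "ay": 0, "az": 0.642, "hand": 0.6},
    {"tx": 0, "ty": 0.012, "tz": 0, "ax": 0, "ay": 0, "az": 0.642, "hand": 0.6},
    {"tx": 0, "ty": 0.012, "tz": 0, "ax": 0, "ay": 0, "az": 0.642, "hand": 0},
    {"tx": 0, "ty": 0.012, "tz": 0, "ax": 0, "ay": 0, "az": 0.642, "hand": 0},
    {"tx": 0, "ty": 0.012, "tz": 0, "ax": 0, "ay": 0, "az": 0.642, "hand": 0},
    {"tx": 0, "ty": 0.012, "tz": -0.5, "ax": 0, "ay": 0, "az": 0.642, "hand": 0},
    {"tx": 0, "ty": 0.012, "tz": -1, "ax": 0, "ay": 0, "az": 0.642, "hand": 0}
  ]
}}

```text
time: 8.62
position: [510.7, 400.3, 195.5]
orientation: [3.141, 0.001, 0.497]
ft_force: [0.3, -0.3, 0.2]
gripper_width: 0.984
```

```bash
python3 - <<'E'
from h import *
st()
E
```

```text
8.62 [510.7 400.3 195.5] [3.141e+00 1.000e-03 4.970e-01] F [ 0.3 -0.3  0.2] w 0.984
```

Emit:
{"name": "servo_tool", "arguments": {
  "targets": [
    {"tx": 0, "ty": 0, "tz": -0.6, "ax": 0, "ay": 0, "az": -0.342, "hand": 0},
    {"tx": 0, "ty": 0, "tz": -0.6, "ax": 0, "ay": 0, "az": -0.342, "hand": 0},
    {"tx": 0, "ty": 0, "tz": -0.6, "ax": 0, "ay": 0, "az": -0.342, "hand": 0},
    {"tx": 0, "ty": 0, "tz": -0.6, "ax": 0, "ay": 0, "az": -0.342, "hand": 0},
    {"tx": 0, "ty": 0, "tz": -0.6, "ax": 0, "ay": 0, "az": -0.342, "hand": 0},
    {"tx": 0, "ty": 0, "tz": -0.6, "ax": 0, "ay": 0, "az": -0.342, "hand": 0},
    {"tx": 0, "ty": 0, "tz": -0.6, "ax": 0, "ay": 0, "az": -0.342, "hand": 0}
  ]
}}

```text
time: 9.5
position: [510.9, 400.5, 254.6]
orientation: [-3.142, 0.0, 1.571]
ft_force: [-0.5, 0.4, 0.7]
gripper_width: 1.005
```

Emit:
{"name": "servo_tool", "arguments": {
  "targets": [
    {"tx": -0.54, "ty": 0, "tz": 0, "ax": 0, "ay": 0, "az": 0, "hand": 0},
    {"tx": -0.54, "ty": 0, "tz": 0, "ax": 0, "ay": 0, "az": 0, "hand": 0},
    {"tx": -0.54, "ty": 0, "tz": 0, "ax": 0, "ay": 0, "az": 0, "hand": 0}
  ]
}}

```text
time: 9.88
position: [510.9, 346.7, 254.8]
orientation: [3.141, -0.0, 1.569]
ft_force: [-0.2, 0.3, 0.3]
gripper_width: 0.998
```

```bash
python3 - <<'E'
from h import *
st(); i=viewer.camera_info('wrist'); im=snap('wrist','w3').astype(int)
r=((im[:,:,0]>110)&(im[:,:,1]<50)&(im[:,:,2]<50)).astype(np.uint8)
n,l,s,c=cv2.connectedComponentsWithStats(r)
u0,v0=proj('wrist',(509,401.5,110),i);print(u0,v0)
for k in range(1,n):
    if s[k,4]>15 and np.hypot(c[k][0]-u0,c[k][1]-v0)<60:
        y,x=np.where(l==k); w=cv2.PCACompute(np.c_[x,y].astype(np.float32),None)[1][0]
        print(s[k],c[k],w, ray('wrist',*c[k],89.5,i),ray('wrist',*c[k],124,i))
E
```

```text
9.88 [510.9 346.7 254.8] [ 3.141 -0.     1.569] F [-0.2  0.3  0.3] w 0.998
312.7976402605904 134.71533627546316
[286 135  23   7  81] [296.97530864 138.04938272] [ 0.99057233 -0.13699049] [492.6 397.3  89.5] [494.5 399.1 124. ]
[274 140  11   8  62] [279.12903226 143.75806452] [ 0.9624483 -0.271465 ] [474.1 391.6  89.5] [477.9 394.  124. ]
```

The pointer sits at -172° and the mark at -164°, so it overshot by about 8°. I'll correct it.

Emit:
{"name": "servo_tool", "arguments": {
  "targets": [
    {"tx": 0.545, "ty": -0.01, "tz": 0.6, "ax": 0, "ay": 0, "az": 0, "hand": 0.2},
    {"tx": 0.545, "ty": -0.01, "tz": 0.6, "ax": 0, "ay": 0, "az": 0, "hand": 0.2},
    {"tx": 0.545, "ty": -0.01, "tz": 0.6, "ax": 0, "ay": 0, "az": 0, "hand": 0.2},
    {"tx": 0.545, "ty": -0.01, "tz": 0.6, "ax": 0, "ay": 0, "az": 0, "hand": 0.2}
  ]
}}

```text
time: 10.42
position: [510.1, 401.0, 196.2]
orientation: [3.14, -0.001, 1.571]
ft_force: [0.4, 0.2, 0.3]
gripper_width: 0.802
```

Emit:
{"name": "servo_tool", "arguments": {
  "targets": [
    {"tx": 0, "ty": 0, "tz": 0.5, "ax": 0, "ay": 0, "az": 0, "hand": 0.2},
    {"tx": 0, "ty": 0, "tz": 0.8, "ax": 0, "ay": 0, "az": 0, "hand": 0.2},
    {"tx": 0, "ty": 0, "tz": 1, "ax": 0, "ay": 0, "az": 0, "hand": 0.2},
    {"tx": 0, "ty": 0, "tz": 1, "ax": 0, "ay": 0, "az": 0, "hand": 0.4},
    {"tx": 0, "ty": 0, "tz": 1, "ax": 0, "ay": 0, "az": 0, "hand": 0.6},
    {"tx": 0, "ty": 0, "tz": 1, "ax": 0, "ay": 0, "az": 0, "hand": 0.6},
    {"tx": 0, "ty": 0, "tz": 1, "ax": 0, "ay": 0, "az": -0.023, "hand": 0.6},
    {"tx": 0, "ty": 0, "tz": 1, "ax": 0, "ay": 0, "az": -0.0455, "hand": 0.6},
    {"tx": 0, "ty": 0, "tz": 1, "ax": 0, "ay": 0, "az": -0.0455, "hand": 0.6},
    {"tx": 0, "ty": 0, "tz": 1, "ax": 0, "ay": 0, "az": -0.0455, "hand": 0.6},
    {"tx": 0, "ty": 0, "tz": 1, "ax": 0, "ay": 0, "az": -0.0455, "hand": 0.2},
    {"tx": 0, "ty": 0, "tz": 1, "ax": 0, "ay": 0, "az": -0.0455, "hand": 0},
    {"tx": 0, "ty": 0, "tz": 1, "ax": 0, "ay": 0, "az": -0.0455, "hand": 0},
    {"tx": 0, "ty": 0, "tz": 0.5, "ax": 0, "ay": 0, "az": 0, "hand": 0},
    {"tx": 0, "ty": 0, "tz": 0, "ax": 0, "ay": 0, "az": 0, "hand": 0}
  ],
  "newtons": 10
}}

```text
time: 12.3
position: [509.6, 400.9, 195.6]
orientation: [-3.141, 0.001, 1.569]
ft_force: [0.9, -0.3, 0.9]
gripper_width: 0.986
```

Emit:
{"name": "servo_tool", "arguments": {
  "targets": [
    {"tx": -0.54, "ty": 0, "tz": -0.6, "ax": 0, "ay": 0, "az": 0, "hand": 0},
    {"tx": -0.54, "ty": 0, "tz": -0.6, "ax": 0, "ay": 0, "az": 0, "hand": 0},
    {"tx": -0.54, "ty": 0, "tz": -0.6, "ax": 0, "ay": 0, "az": 0, "hand": 0},
    {"tx": -0.54, "ty": 0, "tz": -0.6, "ax": 0, "ay": 0, "az": 0, "hand": 0}
  ]
}}

```text
time: 12.8
position: [509.5, 347.5, 252.7]
orientation: [-3.14, 0.001, 1.572]
ft_force: [0.3, -0.6, -1.1]
gripper_width: 0.996
```

```bash
cat > knob.py <<'E'
from h import *
st(); i=viewer.camera_info('wrist'); im=snap('wrist','w4').astype(int)
r=((im[:,:,0]>110)&(im[:,:,1]<50)&(im[:,:,2]<50)).astype(np.uint8)
n,l,s,c=cv2.connectedComponentsWithStats(r)
u0,v0=proj('wrist',(509,401.5,110),i);print(u0,v0)
for k in range(1,n):
    if s[k,4]>15 and np.hypot(c[k][0]-u0,c[k][1]-v0)<60:
        y,x=np.where(l==k); w=cv2.PCACompute(np.c_[x,y].astype(np.float32),None)[1][0]
        print(s[k],c[k],w, ray('wrist',*c[k],89.5,i),ray('wrist',*c[k],124,i), np.degrees(np.arctan2(-w[1],w[0])))
E
python3 knob.py
```

```text
12.8 [509.5 347.5 252.7] [-3.140e+00  1.000e-03  1.572e+00] F [ 0.3 -0.6 -1.1] w 0.996
314.78231308937586 135.42969437400407
[288 136  24  10  82] [299.56097561 140.74390244] [ 0.9617313 -0.2739944] [493.4 395.2  89.5] [495.1 397.4 124. ] 15.902095
[275 141  12   8  63] [280.84126984 144.34920635] [ 0.97625464 -0.2166257 ] [474.1 391.6  89.5] [477.9 394.1 124. ] 12.5109215
```

The knob is aligned: pointer at -164.1°, mark at about -163.8°. Next I'll move to the lever.

Emit:
{"name": "servo_tool", "arguments": {
  "targets": [
    {"tx": -0.6, "ty": -0.03, "tz": 0, "ax": 0, "ay": 0, "az": 0, "hand": 0},
    {"tx": -1, "ty": -0.03, "tz": 0, "ax": 0, "ay": 0, "az": 0, "hand": 0}
  ]
}}

```text
time: 13.1
position: [506.3, 246.3, 253.0]
orientation: [-3.14, 0.001, 1.573]
ft_force: [-0.0, 0.1, 0.2]
gripper_width: 1.002
```

Emit:
{"name": "servo_tool", "arguments": {
  "targets": [
    {"tx": -0.6, "ty": -0.03, "tz": 0, "ax": 0, "ay": 0, "az": 0, "hand": 0},
    {"tx": -1, "ty": -0.03, "tz": 0, "ax": 0, "ay": 0, "az": 0, "hand": 0}
  ]
}}

```text
time: 13.35
position: [503.5, 145.8, 253.3]
orientation: [-3.14, 0.0, 1.572]
ft_force: [0.2, 0.4, -0.4]
gripper_width: 1.001
```

Emit:
{"name": "servo_tool", "arguments": {
  "targets": [
    {"tx": -0.6, "ty": -0.03, "tz": 0, "ax": 0, "ay": 0, "az": 0, "hand": 0},
    {"tx": -1, "ty": -0.03, "tz": 0, "ax": 0, "ay": 0, "az": 0, "hand": 0}
  ]
}}

```text
time: 13.6
position: [500.7, 45.7, 253.4]
orientation: [-3.14, 0.0, 1.572]
ft_force: [0.2, -0.5, 0.8]
gripper_width: 1.005
```

Emit:
{"name": "servo_tool", "arguments": {
  "targets": [
    {"tx": -0.6, "ty": -0.03, "tz": 0, "ax": 0, "ay": 0, "az": 0, "hand": 0},
    {"tx": -1, "ty": -0.03, "tz": 0, "ax": 0, "ay": 0, "az": 0, "hand": 0}
  ]
}}

```text
time: 13.85
position: [497.8, -54.4, 253.4]
orientation: [-3.14, -0.0, 1.571]
ft_force: [0.9, -0.0, -0.3]
gripper_width: 0.999
```

Emit:
{"name": "servo_tool", "arguments": {
  "targets": [
    {"tx": -0.6, "ty": -0.03, "tz": 0, "ax": 0, "ay": 0, "az": 0, "hand": 0},
    {"tx": -1, "ty": -0.03, "tz": 0, "ax": 0, "ay": 0, "az": 0, "hand": 0}
  ]
}}

```text
time: 14.1
position: [495.0, -154.5, 253.3]
orientation: [-3.14, -0.001, 1.571]
ft_force: [0.6, 0.4, 0.1]
gripper_width: 1.001
```

Emit:
{"name": "servo_tool", "arguments": {
  "targets": [
    {"tx": -0.6, "ty": -0.03, "tz": 0, "ax": 0, "ay": 0, "az": 0, "hand": 0},
    {"tx": -1, "ty": -0.03, "tz": 0, "ax": 0, "ay": 0, "az": 0, "hand": 0}
  ]
}}

```text
time: 14.35
position: [492.1, -254.6, 253.1]
orientation: [-3.14, -0.001, 1.571]
ft_force: [0.0, -0.0, 0.9]
gripper_width: 1.002
```

Emit:
{"name": "servo_tool", "arguments": {
  "targets": [
    {"tx": -0.6, "ty": -0.03, "tz": 0, "ax": 0, "ay": 0, "az": 0, "hand": 0},
    {"tx": -1, "ty": -0.03, "tz": 0, "ax": 0, "ay": 0, "az": 0, "hand": 0}
  ]
}}

```text
time: 14.6
position: [489.3, -354.7, 252.8]
orientation: [-3.14, -0.001, 1.571]
ft_force: [0.6, 1.3, 0.6]
gripper_width: 0.999
```

Emit:
{"name": "servo_tool", "arguments": {
  "targets": [
    {"tx": -0.6, "ty": 0, "tz": 0, "ax": 0, "ay": 0, "az": 0, "hand": 0},
    {"tx": -0.6, "ty": 0, "tz": 0, "ax": 0, "ay": 0, "az": 0, "hand": 0},
    {"tx": -0.6, "ty": 0, "tz": 0, "ax": 0, "ay": 0, "az": 0, "hand": 0}
  ]
}}

```text
time: 14.98
position: [489.7, -412.3, 253.3]
orientation: [-3.14, -0.002, 1.572]
ft_force: [0.2, 0.8, -0.6]
gripper_width: 1.0
```

```bash
python3 - <<'E'
from h import *
st(); i=viewer.camera_info('wrist'); im=snap('wrist','w5'); np.save('i5.npy',i,allow_pickle=True)
for n in('lever','dimmer','lever_ball'):
    for d in models.boxes_of(n,'wrist'): print(n,round(d['confidence'],2),towld('wrist',d['location'],i).round(1))
u,v=proj('wrist',(480,-372,60),i)
x=int(max(0,min(440,u-100)));y=int(max(0,min(250,v-75))); print(x,y)
cv2.imwrite('pics/w5c.png',cv2.resize(im[y:y+150,x:x+200,::-1],(800,600),interpolation=cv2.INTER_CUBIC))
E
```

```text
14.97 [ 489.7 -412.3  253.3] [-3.140e+00 -2.000e-03  1.572e+00] F [ 0.2  0.8 -0.6] w 1.0
lever 0.87 [ 493.4 -393.5  123.3]
lever 0.72 [ 624.2 -229.9    5.1]
dimmer 0.98 [ 464.6 -380.8   37.6]
lever_ball 0.74 [ 495.1 -397.6  124.3]
206 71
```

View pics/w5c.png

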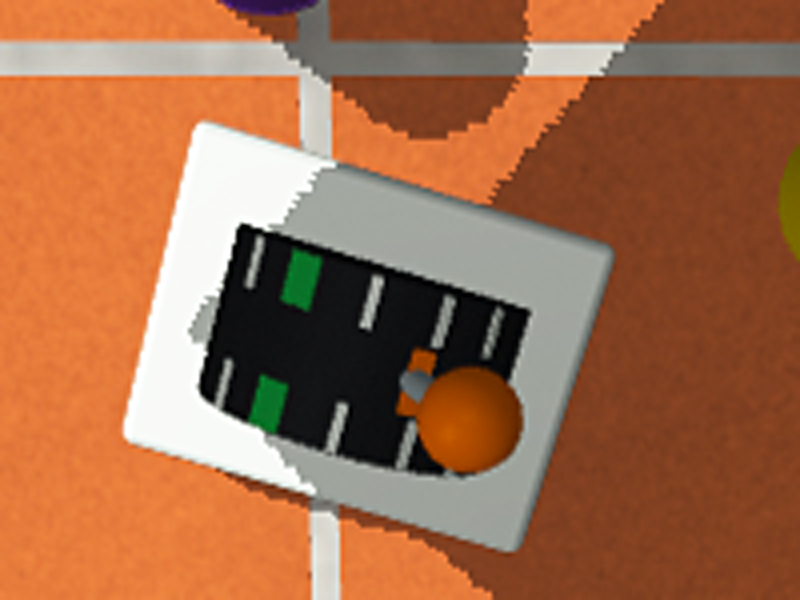

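The crop shows the green marks at (300,278) and (268,404), left on the −x side. The ball is at (470,419), and the box corners are (202,122), (612,250), (516,551) and (126,438).

```bash
python3 - <<'E'
from h import *
from scipy.optimize import least_squares
i=np.load('i5.npy',allow_pickle=True).item(); f=lambda x,y,z: ray('wrist',206+x/4,71+y/4,z,i)
P=np.array([f(*p,36) for p in[(202,122),(612,250),(516,551),(126,438)]]);print(P)
c=P.mean(0); ex=(P[1]+P[2]-P[0]-P[3]);ey=(P[0]+P[1]-P[2]-P[3])
print(c,np.linalg.norm(ex)/2,np.linalg.norm(ey)/2,np.degrees(np.arctan2(ex[1],ex[0])),np.degrees(np.arctan2(ey[1],ey[0]))-90)
th=np.mean([np.arctan2(ex[1],ex[0]),np.arctan2(ey[1],ey[0])-np.pi/2]);X=np.array([np.cos(th),np.sin(th),0]);H=np.array([c[0],c[1],36])
tip=lambda a:H+85*np.sin(a)*X+[0,0,85*np.cos(a)]
for a in np.arange(.2,.8,.1): print(a,np.round((np.array(proj('wrist',tip(a),i))-[206,71])*4),tip(a).round(1))
print('target',tip(-.45).round(1), 'th',th)
for a in (-.35,-.45,-.55):
    for s in(-17,17):
        Y=np.array([-X[1],X[0],0]);q=H+45*np.sin(a)*X+[0,0,45*np.cos(a)]+s*Y
        print(a,s,np.round((np.array(proj('wrist',q,i))-[206,71])*4))
E
```

```text
[[ 421.8 -322.8   36. ]
 [ 541.6 -358.8   36. ]
 [ 514.7 -451.4   36. ]
 [ 394.2 -415.5   36. ]]
[ 468.075 -387.125   36.   ] 125.41301766563163 96.57424604934795 -16.657673239999518 -16.389540334034805
0.2 [414. 405.] [ 484.3 -391.9  119.3]
0.30000000000000004 [447. 413.] [ 492.2 -394.3  117.2]
0.4000000000000001 [478. 420.] [ 499.8 -396.5  114.3]
0.5000000000000001 [507. 427.] [ 507.1 -398.7  110.6]
0.6000000000000001 [534. 432.] [ 514.1 -400.8  106.2]
0.7000000000000002 [558. 436.] [ 520.6 -402.7  101. ]
0.8000000000000003 [578. 438.] [ 526.5 -404.5   95.2]
target [ 432.6 -376.6  112.5] th -0.2883913427383309
-0.35 -17 [285. 407.]
-0.35 17 [318. 285.]
-0.45 -17 [271. 402.]
-0.45 17 [303. 280.]
-0.55 -17 [258. 396.]
-0.55 17 [290. 275.]
```

Emit:
{"name": "servo_tool", "arguments": {
  "targets": [
    {"tx": 0.163, "ty": 0.083, "tz": 0.9, "ax": 0, "ay": 0, "az": -0.408, "hand": 0},
    {"tx": 0.163, "ty": 0.083, "tz": 0.9, "ax": 0, "ay": 0, "az": -0.408, "hand": 0},
    {"tx": 0.163, "ty": 0.083, "tz": 0.9, "ax": 0, "ay": 0, "az": -0.408, "hand": 0},
    {"tx": 0.163, "ty": 0.083, "tz": 0.9, "ax": 0, "ay": 0, "az": -0.408, "hand": 0},
    {"tx": 0.163, "ty": 0.083, "tz": 0.9, "ax": 0, "ay": 0, "az": -0.408, "hand": 0},
    {"tx": 0.163, "ty": 0.083, "tz": 0.9, "ax": 0, "ay": 0, "az": -0.408, "hand": 0},
    {"tx": 0.163, "ty": 0.083, "tz": 0.9, "ax": 0, "ay": 0, "az": -0.408, "hand": 0},
    {"tx": 0.163, "ty": 0.083, "tz": 0.9, "ax": 0, "ay": 0, "az": -0.408, "hand": 0},
    {"tx": 0.163, "ty": 0.083, "tz": 0.9, "ax": 0, "ay": 0, "az": -0.408, "hand": 0}
  ]
}}

```text
time: 16.3
position: [497.9, -396.2, 164.8]
orientation: [-3.141, 0.0, 2.85]
ft_force: [0.2, 0.8, 0.3]
gripper_width: 0.997
```

Emit:
{"name": "servo_tool", "arguments": {
  "targets": [
    {"tx": 0, "ty": 0, "tz": 0.4, "ax": 0, "ay": 0, "az": 0, "hand": 0.2},
    {"tx": 0, "ty": 0, "tz": 0.65, "ax": 0, "ay": 0, "az": 0, "hand": 0.3},
    {"tx": 0, "ty": 0, "tz": 0.65, "ax": 0, "ay": 0, "az": 0, "hand": 0.5},
    {"tx": 0, "ty": 0, "tz": 0.65, "ax": 0, "ay": 0, "az": 0, "hand": 0.7},
    {"tx": 0, "ty": 0, "tz": 0.65, "ax": 0, "ay": 0, "az": 0, "hand": 0.85},
    {"tx": 0, "ty": 0, "tz": 0.65, "ax": 0, "ay": 0, "az": 0, "hand": 0.85},
    {"tx": 0, "ty": 0, "tz": 0.65, "ax": 0, "ay": 0, "az": 0, "hand": 0.85},
    {"tx": 0, "ty": 0, "tz": 0.65, "ax": 0, "ay": 0, "az": 0, "hand": 0.85}
  ],
  "newtons": 10
}}

```text
time: 17.3
position: [498.3, -395.5, 100.0]
orientation: [3.139, 0.0, 2.854]
ft_force: [2.5, 9.0, 2.9]
gripper_width: 0.269
```

Emit:
{"name": "servo_tool", "arguments": {
  "targets": [
    {"tx": 0.07, "ty": 0.01, "tz": -0.025, "ax": 0, "ay": 0, "az": 0, "hand": 0.85},
    {"tx": 0.142, "ty": 0.01, "tz": -0.042, "ax": 0, "ay": 0, "az": 0, "hand": 0.85},
    {"tx": 0.226, "ty": 0.01, "tz": -0.055, "ax": 0, "ay": 0, "az": 0, "hand": 0.85},
    {"tx": 0.311, "ty": 0.01, "tz": -0.059, "ax": 0, "ay": 0, "az": 0, "hand": 0.85},
    {"tx": 0.375, "ty": 0.01, "tz": -0.057, "ax": 0, "ay": 0, "az": 0, "hand": 0.85},
    {"tx": 0.438, "ty": 0.01, "tz": -0.049, "ax": 0, "ay": 0, "az": 0, "hand": 0.85},
    {"tx": 0.5, "ty": 0.01, "tz": -0.037, "ax": 0, "ay": 0, "az": 0, "hand": 0.85},
    {"tx": 0.563, "ty": 0.01, "tz": -0.021, "ax": 0, "ay": 0, "az": 0, "hand": 0.85},
    {"tx": 0.642, "ty": 0.01, "tz": 0.008, "ax": 0, "ay": 0, "az": 0, "hand": 0.85},
    {"tx": 0.681, "ty": 0.01, "tz": 0.026, "ax": 0, "ay": 0, "az": 0, "hand": 0.85},
    {"tx": 0.681, "ty": 0.01, "tz": 0.026, "ax": 0, "ay": 0, "az": 0, "hand": 0.85},
    {"tx": 0.681, "ty": 0.01, "tz": 0.026, "ax": 0, "ay": 0, "az": 0, "hand": 0.85},
    {"tx": 0.681, "ty": 0.01, "tz": 0.026, "ax": 0, "ay": 0, "az": 0, "hand": 0.5},
    {"tx": 0.681, "ty": 0.01, "tz": 0.026, "ax": 0, "ay": 0, "az": 0, "hand": 0.3},
    {"tx": 0.681, "ty": 0.01, "tz": 0.026, "ax": 0, "ay": 0, "az": 0, "hand": 0.3},
    {"tx": 0.681, "ty": 0.01, "tz": 0.026, "ax": 0, "ay": 0, "az": 0, "hand": 0.3},
    {"tx": 0.681, "ty": 0.01, "tz": -0.4, "ax": 0, "ay": 0, "az": 0, "hand": 0},
    {"tx": 0.681, "ty": 0.01, "tz": -0.8, "ax": 0, "ay": 0, "az": 0, "hand": 0}
  ]
}}

```text
time: 19.55
position: [432.6, -376.2, 180.6]
orientation: [3.141, -0.001, 2.853]
ft_force: [0.4, 0.9, 0.6]
gripper_width: 0.863
```

Emit:
{"name": "servo_tool", "arguments": {
  "targets": [
    {"tx": 0, "ty": 0, "tz": -0.75, "ax": 0, "ay": 0, "az": 0.408, "hand": 0},
    {"tx": 0, "ty": 0, "tz": -0.75, "ax": 0, "ay": 0, "az": 0.408, "hand": 0},
    {"tx": 0, "ty": 0, "tz": -0.75, "ax": 0, "ay": 0, "az": 0.408, "hand": 0},
    {"tx": 0, "ty": 0, "tz": -0.75, "ax": 0, "ay": 0, "az": 0.408, "hand": 0},
    {"tx": 0, "ty": 0, "tz": -0.75, "ax": 0, "ay": 0, "az": 0.408, "hand": 0},
    {"tx": 0, "ty": 0, "tz": -0.75, "ax": 0, "ay": 0, "az": 0.408, "hand": 0},
    {"tx": 0, "ty": 0, "tz": -0.75, "ax": 0, "ay": 0, "az": 0.408, "hand": 0},
    {"tx": 0, "ty": 0, "tz": -0.75, "ax": 0, "ay": 0, "az": 0.408, "hand": 0}
  ]
}}

```text
time: 20.55
position: [432.7, -376.3, 254.6]
orientation: [-3.142, 0.0, 1.573]
ft_force: [-0.3, -0.6, 0.1]
gripper_width: 0.998
```

```bash
python3 - <<'E'
from h import *
st(); i=viewer.camera_info('wrist'); im=snap('wrist','w6')
for n in('lever_ball',):
    for d in models.boxes_of(n,'wrist'): print(n,round(d['confidence'],2),towld('wrist',d['location'],i).round(1))
h=cv2.cvtColor(im,cv2.COLOR_RGB2HSV)
H=np.array([468.1,-387.1,36]);X=np.array([np.cos(-.288),np.sin(-.288),0])
for a in(-.35,-.4,-.45,-.5,-.55):print(a,np.round(proj('wrist',H+85*np.sin(a)*X+[0,0,85*np.cos(a)],i),1))
u,v=map(int,proj('wrist',(432.6,-376.6,112.5),i))
y0,x0=v-25,u-25
m=((abs(h[:,:,0].astype(int)-11)<6)&(h[:,:,1]>225)).astype(np.uint8)
n,l,s,c=cv2.connectedComponentsWithStats(m)
for k in range(1,n):
    if s[k,4]>60 and np.hypot(*(c[k]-[u,v]))<60: print(s[k],c[k])
cv2.imwrite('pics/w6c.png',cv2.resize(im[max(0,v-75):v+75,max(0,u-100):u+100,::-1],(800,600),interpolation=cv2.INTER_CUBIC));print(u-100,v-75)
E
```

```text
20.55 [ 432.7 -376.3  254.6] [-3.142  0.     1.573] F [-0.3 -0.6  0.1] w 0.998
lever_ball 0.89 [ 433.1 -379.4  119.4]
-0.35 [322.5 194.2]
-0.4 [318.6 192.7]
-0.45 [314.9 191.3]
-0.5 [311.3 189.8]
-0.55 [307.8 188.3]
[304 180  28  26 521] [316.79654511 192.10556622]
214 116
```

View pics/w6c.png

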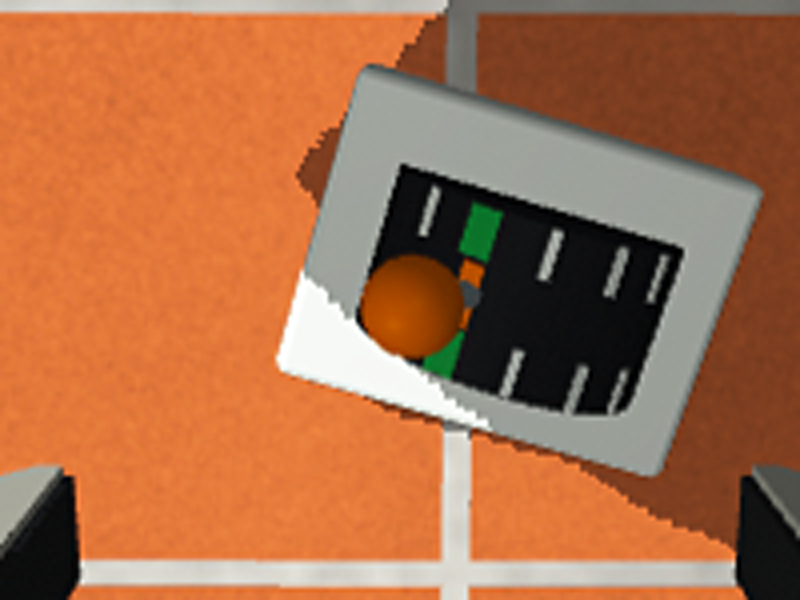

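The lever pointer lies between the green marks, with the angle measured at about −0.43. Next I'll go over the green stack.

Emit:
{"name": "servo_tool", "arguments": {
  "targets": [
    {"tx": 0.6, "ty": 0.1, "tz": 0, "ax": 0, "ay": 0, "az": 0, "hand": 0},
    {"tx": 1, "ty": 0.1, "tz": 0, "ax": 0, "ay": 0, "az": 0, "hand": 0}
  ]
}}

```text
time: 20.9
position: [442.7, -274.7, 254.5]
orientation: [-3.142, -0.0, 1.575]
ft_force: [0.3, 0.1, -0.4]
gripper_width: 0.999
```

Emit:
{"name": "servo_tool", "arguments": {
  "targets": [
    {"tx": 0.6, "ty": 0.3, "tz": -0.3, "ax": 0, "ay": 0, "az": 0, "hand": 0},
    {"tx": 0.9, "ty": 0.3, "tz": -0.3, "ax": 0, "ay": 0, "az": 0, "hand": 0},
    {"tx": 0.9, "ty": 0.3, "tz": -0.3, "ax": 0, "ay": 0, "az": 0, "hand": 0},
    {"tx": 0.9, "ty": 0.3, "tz": -0.3, "ax": 0, "ay": 0, "az": 0, "hand": 0}
  ]
}}

```text
time: 21.4
position: [472.5, -186.5, 284.5]
orientation: [-3.141, 0.0, 1.574]
ft_force: [1.2, -0.3, 0.3]
gripper_width: 1.0
```

```bash
python3 - <<'E'
from h import *
st(); i=viewer.camera_info('wrist'); im=snap('wrist','w7'); np.save('i7.npy',i,allow_pickle=True)
for n in('green_lid_center','tray','green_upper_center','steel_upper_center','opener'):
    for d in models.boxes_of(n,'wrist'): print(n,round(d['confidence'],2),towld('wrist',d['location'],i).round(1), np.round(proj('wrist',towld('wrist',d['location'],i),i)))
E
```

```text
21.4 [ 472.5 -186.5  284.5] [-3.141  0.     1.574] F [ 1.2 -0.3  0.3] w 1.0
green_lid_center 0.76 [ 442.1 -140.9  102.4] [287. 142.]
tray 0.68 [ 627.9 -128.8    2.7] [428. 129.]
green_upper_center 0.74 [ 331.8 -145.9   17.4] [211. 141.]
green_upper_center 0.74 [ 436.1 -261.6   17.6] [290. 223.]
opener 0.89 [469.7  -3.9   7.4] [313.  27.]
```

View pics/w7.png

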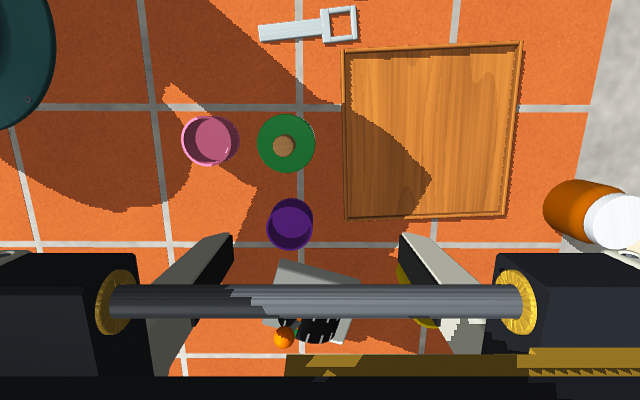

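Wrist view: green lid flange at (286,143), its knob top at (284,145). Tray corners are (342,50), (522,41), (507,218) and (345,220).

```bash
python3 - <<'E'
from h import *
i=np.load('i7.npy',allow_pickle=True).item(); im=cv2.imread('pics/w7.png')
print(ray('wrist',286,143,103,i),ray('wrist',284,145.5,134,i))
h=cv2.cvtColor(im,cv2.COLOR_BGR2HSV); m=cv2.inRange(h,(55,120,40),(85,255,255))[:200].copy()
n,l,s,c=cv2.connectedComponentsWithStats(m);k=1+np.argmax(s[1:,4]);x,y,w,hh,_=s[k];print(s[k],ray('wrist',x+w/2,y+hh/2,102,i))
P=np.array([ray('wrist',*p,16,i) for p in[(342,50),(522,41),(507,218),(345,220)]]);print(P,P.mean(0))
E
```

```text
[ 441.  -142.3  103. ] [ 441.8 -142.6  134. ]
[ 257  114   58   59 2253] [ 440.9 -142.9  102. ]
[[ 506.2  -32.4   16. ]
 [ 731.7  -21.3   16. ]
 [ 748.8 -253.5   16. ]
 [ 515.9 -257.1   16. ]] [ 625.65  -141.075   16.   ]
```

Emit:
{"name": "servo_tool", "arguments": {
  "targets": [
    {"tx": 0.44, "ty": -0.31, "tz": 0.3, "ax": 0, "ay": 0, "az": 0, "hand": 0.3},
    {"tx": 0.44, "ty": -0.31, "tz": 0.8, "ax": 0, "ay": 0, "az": 0, "hand": 0.3},
    {"tx": 0.44, "ty": -0.31, "tz": 1, "ax": 0, "ay": 0, "az": 0, "hand": 0.3},
    {"tx": 0.44, "ty": -0.31, "tz": 1, "ax": 0, "ay": 0, "az": 0, "hand": 0.3}
  ]
}}

```text
time: 22.2
position: [441.4, -142.5, 184.2]
orientation: [-3.14, -0.001, 1.571]
ft_force: [0.5, -0.2, 0.2]
gripper_width: 0.704
```

Emit:
{"name": "servo_tool", "arguments": {
  "targets": [
    {"tx": 0, "ty": 0, "tz": 0.5, "ax": 0, "ay": 0, "az": 0, "hand": 0.3},
    {"tx": 0, "ty": 0, "tz": 0.775, "ax": 0, "ay": 0, "az": 0, "hand": 0.3},
    {"tx": 0, "ty": 0, "tz": 0.775, "ax": 0, "ay": 0, "az": 0, "hand": 0.5},
    {"tx": 0, "ty": 0, "tz": 0.775, "ax": 0, "ay": 0, "az": 0, "hand": 0.7},
    {"tx": 0, "ty": 0, "tz": 0.775, "ax": 0, "ay": 0, "az": 0, "hand": 0.9},
    {"tx": 0, "ty": 0, "tz": 0.775, "ax": 0, "ay": 0, "az": 0, "hand": 0.9},
    {"tx": 0, "ty": 0, "tz": 0.775, "ax": 0, "ay": 0, "az": 0, "hand": 0.9},
    {"tx": 0, "ty": 0, "tz": 0.775, "ax": 0, "ay": 0, "az": 0, "hand": 0.9}
  ],
  "newtons": 15
}}

```text
time: 23.2
position: [441.5, -142.3, 107.6]
orientation: [3.141, 0.0, 1.572]
ft_force: [-2.3, -0.3, 5.9]
gripper_width: 0.23
```

Emit:
{"name": "servo_tool", "arguments": {
  "targets": [
    {"tx": 0, "ty": 0, "tz": -0.05, "ax": 0, "ay": 0, "az": 0, "hand": 0.9},
    {"tx": 0, "ty": 0, "tz": -0.2, "ax": 0, "ay": 0, "az": 0, "hand": 0.9},
    {"tx": 0, "ty": 0, "tz": -0.6, "ax": 0, "ay": 0, "az": 0, "hand": 0.9},
    {"tx": 0, "ty": 0, "tz": -1, "ax": 0, "ay": 0, "az": 0, "hand": 0.9}
  ]
}}

```text
time: 23.7
position: [441.4, -142.2, 209.2]
orientation: [3.141, 0.0, 1.572]
ft_force: [-0.0, -1.1, -0.6]
gripper_width: 0.234
```

Emit:
{"name": "servo_tool", "arguments": {
  "targets": [
    {"tx": 0.4, "ty": 0.3, "tz": -0.1, "ax": 0, "ay": 0, "az": 0, "hand": 0.9},
    {"tx": 0.8, "ty": 0.6, "tz": -0.2, "ax": 0, "ay": 0, "az": 0, "hand": 0.9},
    {"tx": 1, "ty": 0.8, "tz": -0.2, "ax": 0, "ay": 0, "az": 0, "hand": 0.9}
  ]
}}

```text
time: 24.08
position: [522.7, -40.4, 229.1]
orientation: [3.14, 0.0, 1.573]
ft_force: [-0.0, -0.2, -0.6]
gripper_width: 0.235
```

Emit:
{"name": "servo_tool", "arguments": {
  "targets": [
    {"tx": 0.4, "ty": 0.3, "tz": 0, "ax": 0, "ay": 0, "az": 0, "hand": 0.9},
    {"tx": 0.8, "ty": 0.7, "tz": 0, "ax": 0, "ay": 0, "az": 0, "hand": 0.9},
    {"tx": 1, "ty": 0.8, "tz": 0, "ax": 0, "ay": 0, "az": 0, "hand": 0.9},
    {"tx": 1, "ty": 0.8, "tz": 0, "ax": 0, "ay": 0, "az": 0, "hand": 0.9}
  ]
}}

```text
time: 24.58
position: [601.4, 58.8, 227.3]
orientation: [-3.141, 0.0, 1.573]
ft_force: [-0.5, 0.2, -0.9]
gripper_width: 0.23
```

```bash
python3 - <<'E'
from h import *
st(); i=viewer.camera_info('wrist'); im=snap('wrist','w8'); np.save('i8.npy',i,allow_pickle=True)
for n in('trivet','green_lid_center','steel_upper_center','sugar_lid_center'):
    for d in models.boxes_of(n,'wrist'): print(n,round(d['confidence'],2),towld('wrist',d['location'],i).round(1), np.round(proj('wrist',towld('wrist',d['location'],i),i)))
E
```

```text
24.57 [601.4  58.8 227.3] [-3.141  0.     1.573] F [-0.5  0.2 -0.9] w 0.23
trivet 0.74 [617.6 147.7  16.7] [329. 102.]
green_lid_center 0.75 [602.9  70.4 222.1] [318. 223.]
steel_upper_center 0.81 [302.3 170.4  28. ] [39. 78.]
```

View pics/w8.png

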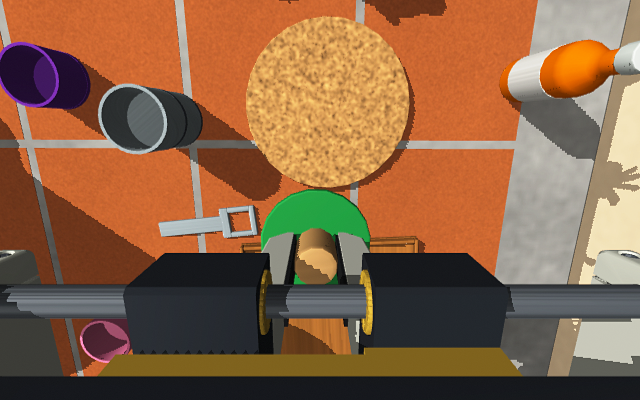

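The lid is held level. The trivet spans x 246–409 and y 16–186, centre about (328,101); the steel rim centre is about (134,119).

```bash
python3 - <<'E'
from h import *
i=np.load('i8.npy',allow_pickle=True).item(); 
print([ray('wrist',*p,12,i) for p in[(327.5,101),(246,101),(409,101),(327,16),(327,186)]], ray('wrist',134,119,98,i))
E
```

```text
[array([615.6, 148.5,  12. ]), array([521.9, 148.2,  12. ]), array([709.3, 148.8,  12. ]), array([614. , 236.1,  12. ]), array([616.2,  48.9,  12. ])] [438.  127.6  98. ]
```

Emit:
{"name": "servo_tool", "arguments": {
  "targets": [
    {"tx": 0.44, "ty": 0.14, "tz": 0.4, "ax": 0, "ay": 0, "az": 0, "hand": 0.9},
    {"tx": 0.44, "ty": 0.14, "tz": 0.8, "ax": 0, "ay": 0, "az": 0, "hand": 0.9},
    {"tx": 0.44, "ty": 0.14, "tz": 1, "ax": 0, "ay": 0, "az": 0, "hand": 0.9}
  ]
}}

```text
time: 25.2
position: [614.4, 101.4, 125.3]
orientation: [-3.14, 0.0, 1.571]
ft_force: [0.1, 0.6, -0.3]
gripper_width: 0.233
```

Emit:
{"name": "servo_tool", "arguments": {
  "targets": [
    {"tx": 0, "ty": 0, "tz": 0.4, "ax": 0, "ay": 0, "az": 0, "hand": 0.9},
    {"tx": 0, "ty": 0, "tz": 0.7, "ax": 0, "ay": 0, "az": 0, "hand": 0.9},
    {"tx": 0, "ty": 0, "tz": 0.9, "ax": 0, "ay": 0, "az": 0, "hand": 0.9},
    {"tx": 0, "ty": 0, "tz": 0.97, "ax": 0, "ay": 0, "az": 0, "hand": 0.9},
    {"tx": 0, "ty": 0, "tz": 0.99, "ax": 0, "ay": 0, "az": 0, "hand": 0.9},
    {"tx": 0, "ty": 0, "tz": 0.99, "ax": 0, "ay": 0, "az": 0, "hand": 0.9}
  ]
}}

```text
time: 25.95
position: [615.8, 101.9, 29.2]
orientation: [3.14, -0.0, 1.572]
ft_force: [0.3, 0.4, -0.4]
gripper_width: 0.236
```

Emit:
{"name": "servo_tool", "arguments": {
  "targets": [
    {"tx": 0, "ty": 0, "tz": 0.018, "ax": 0, "ay": 0, "az": 0, "hand": 0.9},
    {"tx": 0, "ty": 0, "tz": 0.018, "ax": 0, "ay": 0, "az": 0, "hand": 0.9},
    {"tx": 0, "ty": 0, "tz": 0.018, "ax": 0, "ay": 0, "az": 0, "hand": 0.6},
    {"tx": 0, "ty": 0, "tz": 0.018, "ax": 0, "ay": 0, "az": 0, "hand": 0.5},
    {"tx": 0, "ty": 0, "tz": 0.018, "ax": 0, "ay": 0, "az": 0, "hand": 0.5},
    {"tx": 0, "ty": 0, "tz": -0.1, "ax": 0, "ay": 0, "az": 0, "hand": 0.5},
    {"tx": 0, "ty": 0, "tz": -0.5, "ax": 0, "ay": 0, "az": 0, "hand": 0.2},
    {"tx": 0, "ty": 0, "tz": -0.9, "ax": 0, "ay": 0, "az": 0, "hand": 0}
  ]
}}

```text
time: 26.95
position: [615.2, 101.9, 119.9]
orientation: [3.142, 0.0, 1.572]
ft_force: [0.3, -0.4, 0.9]
gripper_width: 0.666
```

Emit:
{"name": "servo_tool", "arguments": {
  "targets": [
    {"tx": -0.2, "ty": -0.1, "tz": -0.3, "ax": 0, "ay": 0, "az": 0, "hand": 0},
    {"tx": -0.6, "ty": -0.5, "tz": -0.5, "ax": 0, "ay": 0, "az": 0, "hand": 0},
    {"tx": -1, "ty": -0.8, "tz": -0.5, "ax": 0, "ay": 0, "az": 0, "hand": 0}
  ]
}}

```text
time: 27.32
position: [534.8, 1.1, 170.8]
orientation: [3.138, 0.0, 1.572]
ft_force: [-1.3, -0.2, -0.8]
gripper_width: 0.978
```

Emit:
{"name": "servo_tool", "arguments": {
  "targets": [
    {"tx": -0.5, "ty": -0.4, "tz": 0, "ax": 0, "ay": 0, "az": 0, "hand": 0},
    {"tx": -1, "ty": -0.94, "tz": 0, "ax": 0, "ay": 0, "az": 0, "hand": 0}
  ]
}}

```text
time: 27.58
position: [449.4, -90.8, 169.0]
orientation: [3.141, 0.0, 1.572]
ft_force: [0.5, -0.7, 0.3]
gripper_width: 0.995
```

Emit:
{"name": "servo_tool", "arguments": {
  "targets": [
    {"tx": -0.445, "ty": 0, "tz": 0, "ax": 0, "ay": 0, "az": 0, "hand": 0},
    {"tx": -0.445, "ty": 0, "tz": 0, "ax": 0, "ay": 0, "az": 0, "hand": 0},
    {"tx": -0.445, "ty": 0, "tz": 0, "ax": 0, "ay": 0, "az": 0, "hand": 0},
    {"tx": -0.445, "ty": 0, "tz": 0, "ax": 0, "ay": 0, "az": 0, "hand": 0}
  ]
}}

```text
time: 28.08
position: [451.0, -133.3, 168.3]
orientation: [-3.142, -0.0, 1.573]
ft_force: [0.4, 0.4, -0.6]
gripper_width: 1.004
```

```bash
python3 - <<'E'
from h import *
st(); i=viewer.camera_info('wrist'); im=snap('wrist','w9')
t=snap('top','t9'); cv2.imwrite('pics/t9c.png',np.vstack([cv2.resize(t[120:260,200:440,::-1],(720,420)),cv2.resize(im[180:380,150:490,::-1],(720,180))]))
E
```

```text
28.07 [ 451.  -133.3  168.3] [-3.142 -0.     1.573] F [ 0.4  0.4 -0.6] w 1.004
```

View pics/t9c.png

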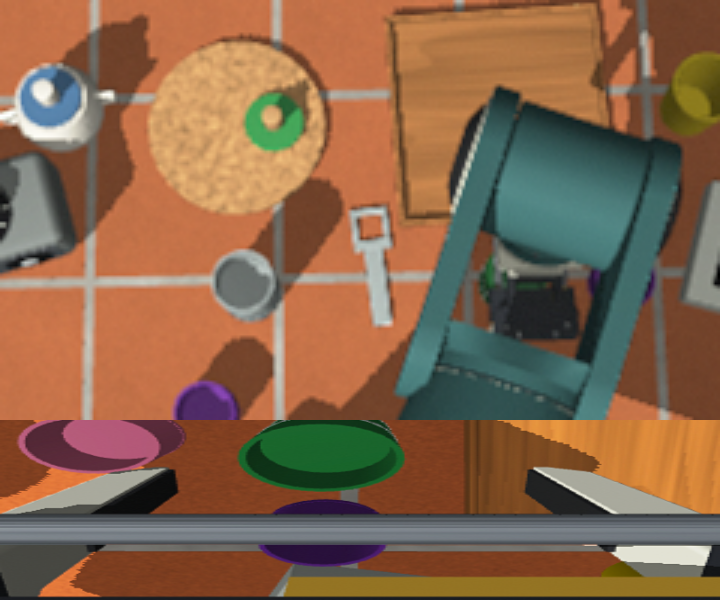

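The green lid lies flat on the trivet and the green stack is still in place. Next: the upper green tin.

Emit:
{"name": "servo_tool", "arguments": {
  "targets": [
    {"tx": -0.093, "ty": -0.097, "tz": 0.1, "ax": 0, "ay": 0, "az": 0, "hand": 0},
    {"tx": -0.093, "ty": -0.097, "tz": 0.5, "ax": 0, "ay": 0, "az": 0, "hand": 0},
    {"tx": -0.093, "ty": -0.097, "tz": 0.9, "ax": 0, "ay": 0, "az": 0, "hand": 0},
    {"tx": -0.093, "ty": -0.097, "tz": 1, "ax": 0, "ay": 0, "az": 0, "hand": 0}
  ]
}}

```text
time: 28.68
position: [439.4, -143.2, 65.5]
orientation: [-3.138, -0.001, 1.572]
ft_force: [-0.2, 0.8, -0.1]
gripper_width: 0.998
```

Emit:
{"name": "servo_tool", "arguments": {
  "targets": [
    {"tx": 0, "ty": 0, "tz": 0.08, "ax": 0, "ay": 0, "az": 0, "hand": 0.1},
    {"tx": 0, "ty": 0, "tz": 0.08, "ax": 0, "ay": 0, "az": 0, "hand": 0.2},
    {"tx": 0, "ty": 0, "tz": 0.08, "ax": 0, "ay": 0, "az": 0, "hand": 0.3},
    {"tx": 0, "ty": 0, "tz": 0.08, "ax": 0, "ay": 0, "az": 0, "hand": 0.5},
    {"tx": 0, "ty": 0, "tz": 0.08, "ax": 0, "ay": 0, "az": 0, "hand": 0.5},
    {"tx": 0, "ty": 0, "tz": 0.08, "ax": 0, "ay": 0, "az": 0, "hand": 0.5}
  ],
  "newtons": 20
}}

```text
time: 29.42
position: [441.5, -143.6, 61.0]
orientation: [3.14, 0.001, 1.572]
ft_force: [-1.3, 0.3, 6.2]
gripper_width: 0.675
```

Emit:
{"name": "servo_tool", "arguments": {
  "targets": [
    {"tx": 0, "ty": 0, "tz": -0.05, "ax": 0, "ay": 0, "az": 0, "hand": 0.5},
    {"tx": 0, "ty": 0, "tz": -0.15, "ax": 0, "ay": 0, "az": 0, "hand": 0.5},
    {"tx": 0, "ty": 0, "tz": -0.4, "ax": 0, "ay": 0, "az": 0, "hand": 0.5},
    {"tx": 0, "ty": 0, "tz": -0.8, "ax": 0, "ay": 0, "az": 0, "hand": 0.5},
    {"tx": 0, "ty": 0, "tz": -0.8, "ax": 0, "ay": 0, "az": 0, "hand": 0.5}
  ]
}}

```text
time: 30.05
position: [442.2, -143.9, 143.6]
orientation: [3.137, 0.002, 1.572]
ft_force: [-0.1, -0.4, -2.0]
gripper_width: 0.676
```

Emit:
{"name": "servo_tool", "arguments": {
  "targets": [
    {"tx": -0.1, "ty": 0.4, "tz": 0, "ax": 0, "ay": 0, "az": 0, "hand": 0.5},
    {"tx": -0.24, "ty": 0.8, "tz": 0, "ax": 0, "ay": 0, "az": 0, "hand": 0.5},
    {"tx": -0.24, "ty": 1, "tz": 0, "ax": 0, "ay": 0, "az": 0, "hand": 0.5}
  ]
}}

```text
time: 30.42
position: [542.1, -167.9, 139.0]
orientation: [-3.14, -0.0, 1.571]
ft_force: [-0.7, -0.4, -1.4]
gripper_width: 0.678
```

Emit:
{"name": "servo_tool", "arguments": {
  "targets": [
    {"tx": -0.1, "ty": 0.4, "tz": 0, "ax": 0, "ay": 0, "az": 0, "hand": 0.5},
    {"tx": -0.24, "ty": 0.8, "tz": 0, "ax": 0, "ay": 0, "az": 0, "hand": 0.5},
    {"tx": -0.24, "ty": 1, "tz": 0, "ax": 0, "ay": 0, "az": 0, "hand": 0.5}
  ]
}}

```text
time: 30.8
position: [642.2, -191.8, 138.6]
orientation: [-3.14, -0.0, 1.571]
ft_force: [-0.0, -0.1, -1.9]
gripper_width: 0.681
```

Emit:
{"name": "servo_tool", "arguments": {
  "targets": [
    {"tx": 0, "ty": 0.34, "tz": 0.2, "ax": 0, "ay": 0, "az": 0, "hand": 0.5},
    {"tx": 0, "ty": 0.34, "tz": 0.6, "ax": 0, "ay": 0, "az": 0, "hand": 0.5},
    {"tx": 0, "ty": 0.34, "tz": 0.9, "ax": 0, "ay": 0, "az": 0, "hand": 0.5},
    {"tx": 0, "ty": 0.34, "tz": 1, "ax": 0, "ay": 0, "az": 0, "hand": 0.5},
    {"tx": 0, "ty": 0.34, "tz": 1, "ax": 0, "ay": 0, "az": 0, "hand": 0.5}
  ]
}}

```text
time: 31.42
position: [674.9, -191.2, 40.0]
orientation: [-3.141, -0.0, 1.572]
ft_force: [-0.3, -0.3, -0.8]
gripper_width: 0.68
```

Emit:
{"name": "servo_tool", "arguments": {
  "targets": [
    {"tx": 0, "ty": 0, "tz": 0.12, "ax": 0, "ay": 0, "az": 0, "hand": 0.5},
    {"tx": 0, "ty": 0, "tz": 0.18, "ax": 0, "ay": 0, "az": 0, "hand": 0.5},
    {"tx": 0, "ty": 0, "tz": 0.197, "ax": 0, "ay": 0, "az": 0, "hand": 0.5},
    {"tx": 0, "ty": 0, "tz": 0.197, "ax": 0, "ay": 0, "az": 0, "hand": 0.3},
    {"tx": 0, "ty": 0, "tz": 0.197, "ax": 0, "ay": 0, "az": 0, "hand": 0.18},
    {"tx": 0, "ty": 0, "tz": 0.197, "ax": 0, "ay": 0, "az": 0, "hand": 0.18},
    {"tx": 0, "ty": 0, "tz": -0.1, "ax": 0, "ay": 0, "az": 0, "hand": 0.18},
    {"tx": 0, "ty": 0, "tz": -0.5, "ax": 0, "ay": 0, "az": 0, "hand": 0.1},
    {"tx": 0, "ty": 0, "tz": -0.8, "ax": 0, "ay": 0, "az": 0, "hand": 0},
    {"tx": 0, "ty": 0, "tz": -0.8, "ax": 0, "ay": 0, "az": 0, "hand": 0}
  ]
}}

```text
time: 32.67
position: [676.2, -191.6, 123.3]
orientation: [3.137, 0.001, 1.572]
ft_force: [0.0, -0.7, 0.5]
gripper_width: 0.999
```

Emit:
{"name": "servo_tool", "arguments": {
  "targets": [
    {"tx": 0.12, "ty": -0.5, "tz": 0, "ax": 0, "ay": 0, "az": 0, "hand": 0},
    {"tx": 0.24, "ty": -1, "tz": 0, "ax": 0, "ay": 0, "az": 0, "hand": 0},
    {"tx": 0.24, "ty": -1, "tz": 0, "ax": 0, "ay": 0, "az": 0, "hand": 0}
  ]
}}

```text
time: 33.05
position: [572.5, -166.6, 119.2]
orientation: [-3.14, -0.0, 1.572]
ft_force: [1.4, 0.9, 0.1]
gripper_width: 1.0
```

Emit:
{"name": "servo_tool", "arguments": {
  "targets": [
    {"tx": 0.12, "ty": -0.5, "tz": 0, "ax": 0, "ay": 0, "az": 0, "hand": 0},
    {"tx": 0.24, "ty": -1, "tz": 0, "ax": 0, "ay": 0, "az": 0, "hand": 0},
    {"tx": 0.24, "ty": -1, "tz": 0, "ax": 0, "ay": 0, "az": 0, "hand": 0}
  ]
}}

```text
time: 33.42
position: [473.5, -143.0, 120.0]
orientation: [3.141, 0.0, 1.572]
ft_force: [-0.0, 0.5, 1.1]
gripper_width: 0.999
```

Emit:
{"name": "servo_tool", "arguments": {
  "targets": [
    {"tx": 0, "ty": -0.33, "tz": 0, "ax": 0, "ay": 0, "az": 0, "hand": 0},
    {"tx": 0, "ty": -0.33, "tz": 0, "ax": 0, "ay": 0, "az": 0, "hand": 0},
    {"tx": 0, "ty": -0.33, "tz": 0, "ax": 0, "ay": 0, "az": 0, "hand": 0}
  ]
}}

```text
time: 33.8
position: [443.0, -143.7, 120.1]
orientation: [3.141, 0.0, 1.571]
ft_force: [-0.4, -0.6, 0.6]
gripper_width: 0.998
```

```bash
python3 - <<'E'
from h import *
st(); i=viewer.camera_info('wrist'); im=snap('wrist','w10')
h=cv2.cvtColor(im,cv2.COLOR_RGB2HSV); m=cv2.inRange(h,(55,120,30),(85,255,255))
n,l,s,c=cv2.connectedComponentsWithStats(m)
for k in range(1,n):
    x,y,w,hh,a=s[k]
    if a>200: print(s[k],ray('wrist',x+w/2,y+hh/2,52,i),ray('wrist',x+w/2,y+hh/2,57,i))
E
```

```text
33.8 [ 443.  -143.7  120.1] [3.141 0.    1.571] F [-0.4 -0.6  0.6] w 0.998
[ 272  165   80   83 5177] [ 440.8 -139.6   52. ] [ 440.8 -138.3   57. ]
[ 535  219  105   34 2506] [ 657.6 -163.6   52. ] [ 653.  -161.7   57. ]
```

View pics/w10.png

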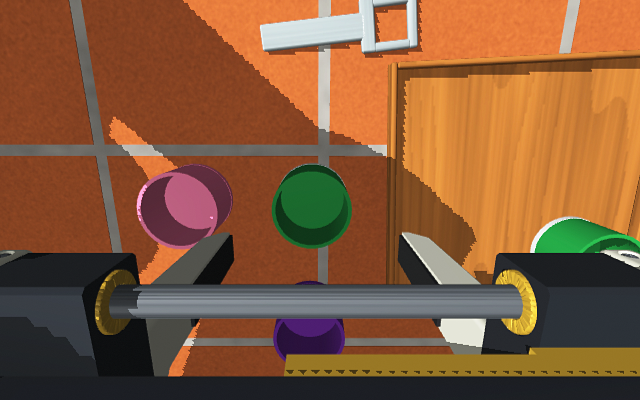

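The lower green tin stands at about (441,−141). The first tin in the tray is at the lower right edge; I'll check that it stands upright with a later scene view. Next: the lower tin.

Emit:
{"name": "servo_tool", "arguments": {
  "targets": [
    {"tx": 0.015, "ty": -0.02, "tz": 0.4, "ax": 0, "ay": 0, "az": 0, "hand": 0},
    {"tx": 0.015, "ty": -0.02, "tz": 0.8, "ax": 0, "ay": 0, "az": 0, "hand": 0},
    {"tx": 0.015, "ty": -0.02, "tz": 1, "ax": 0, "ay": 0, "az": 0, "hand": 0},
    {"tx": 0.015, "ty": -0.02, "tz": 1, "ax": 0, "ay": 0, "az": 0, "hand": 0}
  ]
}}

```text
time: 34.35
position: [439.8, -141.6, 18.7]
orientation: [-3.139, -0.001, 1.572]
ft_force: [1.2, -0.1, -0.2]
gripper_width: 0.996
```

Emit:
{"name": "servo_tool", "arguments": {
  "targets": [
    {"tx": 0, "ty": 0, "tz": 0.04, "ax": 0, "ay": 0, "az": 0, "hand": 0.1},
    {"tx": 0, "ty": 0, "tz": 0.04, "ax": 0, "ay": 0, "az": 0, "hand": 0.2},
    {"tx": 0, "ty": 0, "tz": 0.04, "ax": 0, "ay": 0, "az": 0, "hand": 0.3},
    {"tx": 0, "ty": 0, "tz": 0.04, "ax": 0, "ay": 0, "az": 0, "hand": 0.5},
    {"tx": 0, "ty": 0, "tz": 0.04, "ax": 0, "ay": 0, "az": 0, "hand": 0.5},
    {"tx": 0, "ty": 0, "tz": 0.04, "ax": 0, "ay": 0, "az": 0, "hand": 0.5}
  ]
}}

```text
time: 35.1
position: [440.3, -142.0, 16.6]
orientation: [3.141, 0.0, 1.572]
ft_force: [-0.1, 1.2, 5.5]
gripper_width: 0.682
```

Emit:
{"name": "servo_tool", "arguments": {
  "targets": [
    {"tx": 0, "ty": 0, "tz": -0.2, "ax": 0, "ay": 0, "az": 0, "hand": 0.5},
    {"tx": 0, "ty": 0, "tz": -0.6, "ax": 0, "ay": 0, "az": 0, "hand": 0.5},
    {"tx": 0, "ty": 0, "tz": -0.8, "ax": 0, "ay": 0, "az": 0, "hand": 0.5},
    {"tx": 0, "ty": 0, "tz": -0.8, "ax": 0, "ay": 0, "az": 0, "hand": 0.5}
  ]
}}

```text
time: 35.6
position: [440.6, -142.1, 96.9]
orientation: [3.14, 0.001, 1.572]
ft_force: [-0.4, -0.7, -1.8]
gripper_width: 0.682
```

```bash
python3 - <<'E'
from h import *
st(); s=snap('scene','s11'); cv2.imwrite('pics/s11c.png',cv2.resize(s[110:350,140:460,::-1],(800,600)))
E
```

```text
35.6 [ 440.6 -142.1   96.9] [3.140e+00 1.000e-03 1.572e+00] F [-0.4 -0.7 -1.8] w 0.682
```

View pics/s11c.png

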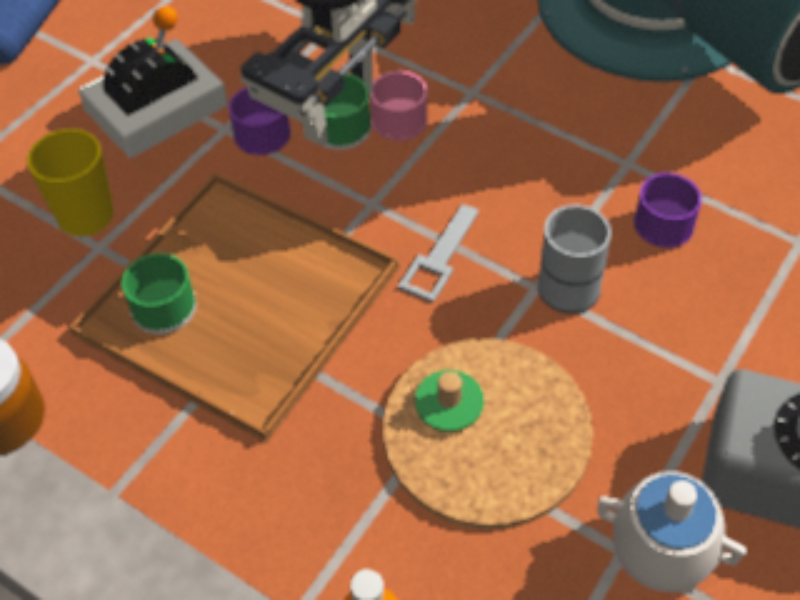

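The tin stands upright in the tray and the lid lies flat on the trivet. I'll place the second green tin.

Emit:
{"name": "servo_tool", "arguments": {
  "targets": [
    {"tx": -0.1, "ty": 0.4, "tz": 0, "ax": 0, "ay": 0, "az": 0, "hand": 0.5},
    {"tx": -0.25, "ty": 0.8, "tz": 0, "ax": 0, "ay": 0, "az": 0, "hand": 0.5},
    {"tx": -0.25, "ty": 1, "tz": 0, "ax": 0, "ay": 0, "az": 0, "hand": 0.5}
  ]
}}

```text
time: 36.02
position: [540.8, -167.3, 93.6]
orientation: [-3.139, -0.001, 1.571]
ft_force: [-0.1, -0.6, -0.4]
gripper_width: 0.68
```

Emit:
{"name": "servo_tool", "arguments": {
  "targets": [
    {"tx": -0.24, "ty": 0.355, "tz": 0.1, "ax": 0, "ay": 0, "az": 0, "hand": 0.5},
    {"tx": -0.24, "ty": 0.355, "tz": 0.4, "ax": 0, "ay": 0, "az": 0, "hand": 0.5},
    {"tx": -0.24, "ty": 0.355, "tz": 0.6, "ax": 0, "ay": 0, "az": 0, "hand": 0.5},
    {"tx": -0.24, "ty": 0.355, "tz": 0.6, "ax": 0, "ay": 0, "az": 0, "hand": 0.5},
    {"tx": -0.24, "ty": 0.355, "tz": 0.6, "ax": 0, "ay": 0, "az": 0, "hand": 0.5}
  ]
}}

```text
time: 36.65
position: [575.7, -190.8, 36.9]
orientation: [3.141, 0.0, 1.572]
ft_force: [-0.5, 0.2, -1.1]
gripper_width: 0.682
```

Emit:
{"name": "servo_tool", "arguments": {
  "targets": [
    {"tx": 0, "ty": 0, "tz": 0.1, "ax": 0, "ay": 0, "az": 0, "hand": 0.5},
    {"tx": 0, "ty": 0, "tz": 0.14, "ax": 0, "ay": 0, "az": 0, "hand": 0.5},
    {"tx": 0, "ty": 0, "tz": 0.155, "ax": 0, "ay": 0, "az": 0, "hand": 0.5},
    {"tx": 0, "ty": 0, "tz": 0.155, "ax": 0, "ay": 0, "az": 0, "hand": 0.3},
    {"tx": 0, "ty": 0, "tz": 0.155, "ax": 0, "ay": 0, "az": 0, "hand": 0.18},
    {"tx": 0, "ty": 0, "tz": 0.155, "ax": 0, "ay": 0, "az": 0, "hand": 0.18},
    {"tx": 0, "ty": 0, "tz": -0.1, "ax": 0, "ay": 0, "az": 0, "hand": 0.18},
    {"tx": 0, "ty": 0, "tz": -0.5, "ax": 0, "ay": 0, "az": 0, "hand": 0.1},
    {"tx": 0, "ty": 0, "tz": -1, "ax": 0, "ay": 0, "az": 0, "hand": 0},
    {"tx": 0, "ty": 0, "tz": -1, "ax": 0, "ay": 0, "az": 0, "hand": 0}
  ]
}}

```text
time: 37.9
position: [577.1, -191.4, 140.5]
orientation: [3.136, 0.002, 1.572]
ft_force: [-0.1, -0.5, 0.4]
gripper_width: 0.999
```

Emit:
{"name": "servo_tool", "arguments": {
  "targets": [
    {"tx": 0.4, "ty": -0.2, "tz": -0.3, "ax": 0, "ay": 0, "az": 0, "hand": 0},
    {"tx": 0.8, "ty": -0.46, "tz": -0.4, "ax": 0, "ay": 0, "az": 0, "hand": 0},
    {"tx": 1, "ty": -0.46, "tz": -0.4, "ax": 0, "ay": 0, "az": 0, "hand": 0}
  ]
}}

```text
time: 38.28
position: [528.7, -89.5, 176.4]
orientation: [3.14, 0.0, 1.572]
ft_force: [0.3, -0.3, 0.4]
gripper_width: 1.001
```

Emit:
{"name": "servo_tool", "arguments": {
  "targets": [
    {"tx": 0.5, "ty": -0.2, "tz": 0, "ax": 0, "ay": 0, "az": 0, "hand": 0},
    {"tx": 1, "ty": -0.46, "tz": 0, "ax": 0, "ay": 0, "az": 0, "hand": 0},
    {"tx": 1, "ty": -0.46, "tz": 0, "ax": 0, "ay": 0, "az": 0, "hand": 0}
  ]
}}

```text
time: 38.65
position: [482.6, 11.4, 175.3]
orientation: [-3.141, -0.0, 1.575]
ft_force: [1.3, -0.4, 0.3]
gripper_width: 1.001
```

Emit:
{"name": "servo_tool", "arguments": {
  "targets": [
    {"tx": 0.5, "ty": -0.2, "tz": 0, "ax": 0, "ay": 0, "az": 0, "hand": 0},
    {"tx": 0.8, "ty": -0.46, "tz": 0, "ax": 0, "ay": 0, "az": 0, "hand": 0},
    {"tx": 0.8, "ty": -0.46, "tz": 0, "ax": 0, "ay": 0, "az": 0, "hand": 0},
    {"tx": 0.8, "ty": -0.46, "tz": 0, "ax": 0, "ay": 0, "az": 0, "hand": 0}
  ]
}}

```text
time: 39.15
position: [438.0, 88.5, 175.7]
orientation: [-3.141, 0.0, 1.572]
ft_force: [0.6, 0.2, 0.5]
gripper_width: 0.998
```

```bash
python3 - <<'E'
from h import *
st(); i=viewer.camera_info('wrist'); im=snap('wrist','w12'); np.save('i12.npy',i,allow_pickle=True)
for n in('steel_upper_center','steel_lower_center'):
    for d in models.boxes_of(n,'wrist'): print(n,round(d['confidence'],2),towld('wrist',d['location'],i).round(1), np.round(proj('wrist',towld('wrist',d['location'],i),i)))
t=snap('top','t12'); cv2.imwrite('pics/c12.png',np.vstack([im[:,:,::-1],t[100:280,:,::-1]]))
E
```

```text
39.15 [438.   88.5 175.7] [-3.141  0.     1.572] F [0.6 0.2 0.5] w 0.998
steel_upper_center 0.93 [439.2 122.3  57.4] [316. 160.]
steel_upper_center 0.68 [301.2 170.1  22. ] [173. 106.]
steel_upper_center 0.38 [612.6 156.9  11.7] [488. 120.]
steel_lower_center 0.52 [609.4 105.4  22.5] [483. 172.]
```

View pics/c12.png

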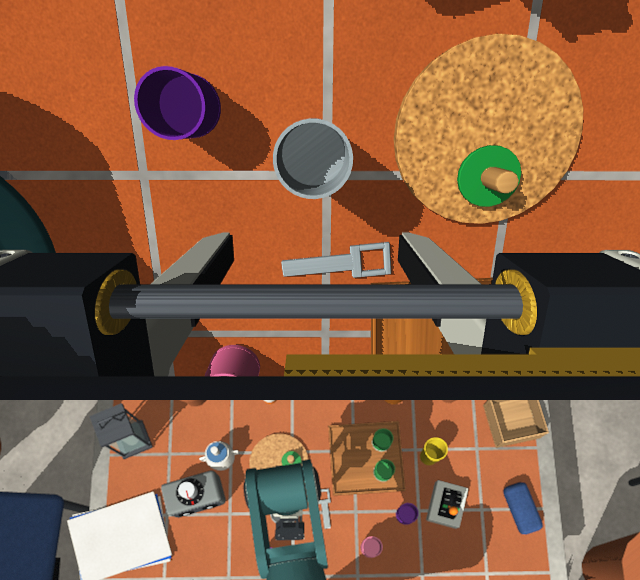

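This shows the steel rim centre at (313,158), both green tins in the tray, and the lid on the trivet. I've viewed 13 pictures so far.

```bash
python3 - <<'E'
from h import *
i=np.load('i12.npy',allow_pickle=True).item(); print(ray('wrist',313,158,98,i), ray('wrist',273,158,98,i),ray('wrist',353,158,98,i))
E
```

```text
[436.5 128.5  98. ] [405.8 128.5  98. ] [467.2 128.5  98. ]
```

Emit:
{"name": "servo_tool", "arguments": {
  "targets": [
    {"tx": 0.395, "ty": -0.015, "tz": 0.3, "ax": 0, "ay": 0, "az": 0, "hand": 0},
    {"tx": 0.395, "ty": -0.015, "tz": 0.5, "ax": 0, "ay": 0, "az": 0, "hand": 0},
    {"tx": 0.395, "ty": -0.015, "tz": 0.8, "ax": 0, "ay": 0, "az": 0, "hand": 0},
    {"tx": 0.395, "ty": -0.015, "tz": 1, "ax": 0, "ay": 0, "az": 0, "hand": 0},
    {"tx": 0.395, "ty": -0.015, "tz": 1, "ax": 0, "ay": 0, "az": 0, "hand": 0}
  ]
}}

```text
time: 39.98
position: [435.4, 127.9, 75.0]
orientation: [-3.139, 0.001, 1.571]
ft_force: [-0.3, -1.2, -0.0]
gripper_width: 1.0
```

Emit:
{"name": "servo_tool", "arguments": {
  "targets": [
    {"tx": 0, "ty": 0, "tz": 0.147, "ax": 0, "ay": 0, "az": 0, "hand": 0.1},
    {"tx": 0, "ty": 0, "tz": 0.147, "ax": 0, "ay": 0, "az": 0, "hand": 0.2},
    {"tx": 0, "ty": 0, "tz": 0.147, "ax": 0, "ay": 0, "az": 0, "hand": 0.3},
    {"tx": 0, "ty": 0, "tz": 0.147, "ax": 0, "ay": 0, "az": 0, "hand": 0.5},
    {"tx": 0, "ty": 0, "tz": 0.147, "ax": 0, "ay": 0, "az": 0, "hand": 0.5},
    {"tx": 0, "ty": 0, "tz": 0.147, "ax": 0, "ay": 0, "az": 0, "hand": 0.5}
  ]
}}

```text
time: 40.72
position: [436.1, 128.6, 61.9]
orientation: [3.141, -0.0, 1.572]
ft_force: [-0.4, -0.3, 4.0]
gripper_width: 0.675
```

Emit:
{"name": "servo_tool", "arguments": {
  "targets": [
    {"tx": 0, "ty": 0, "tz": -0.05, "ax": 0, "ay": 0, "az": 0, "hand": 0.5},
    {"tx": 0, "ty": 0, "tz": -0.15, "ax": 0, "ay": 0, "az": 0, "hand": 0.5},
    {"tx": 0, "ty": 0, "tz": -0.4, "ax": 0, "ay": 0, "az": 0, "hand": 0.5},
    {"tx": 0, "ty": 0, "tz": -0.9, "ax": 0, "ay": 0, "az": 0, "hand": 0.5},
    {"tx": 0, "ty": 0, "tz": -0.9, "ax": 0, "ay": 0, "az": 0, "hand": 0.5}
  ]
}}

```text
time: 41.35
position: [437.2, 128.9, 155.6]
orientation: [3.136, -0.001, 1.572]
ft_force: [0.3, 0.5, -1.2]
gripper_width: 0.68
```

Emit:
{"name": "servo_tool", "arguments": {
  "targets": [
    {"tx": -0.4, "ty": 0.4, "tz": 0, "ax": 0, "ay": 0, "az": 0, "hand": 0.5},
    {"tx": -0.8, "ty": 0.8, "tz": 0, "ax": 0, "ay": 0, "az": 0, "hand": 0.5},
    {"tx": -1, "ty": 1, "tz": 0, "ax": 0, "ay": 0, "az": 0, "hand": 0.5},
    {"tx": -1, "ty": 1, "tz": 0, "ax": 0, "ay": 0, "az": 0, "hand": 0.5}
  ]
}}

```text
time: 41.85
position: [536.3, 27.3, 150.3]
orientation: [-3.14, 0.0, 1.57]
ft_force: [-0.6, 0.1, -1.1]
gripper_width: 0.675
```

Emit:
{"name": "servo_tool", "arguments": {
  "targets": [
    {"tx": -0.4, "ty": 0.4, "tz": 0, "ax": 0, "ay": 0, "az": 0, "hand": 0.5},
    {"tx": -0.8, "ty": 0.8, "tz": 0, "ax": 0, "ay": 0, "az": 0, "hand": 0.5},
    {"tx": -1, "ty": 1, "tz": 0, "ax": 0, "ay": 0, "az": 0, "hand": 0.5},
    {"tx": -1, "ty": 1, "tz": 0, "ax": 0, "ay": 0, "az": 0, "hand": 0.5}
  ]
}}

```text
time: 42.35
position: [636.1, -71.7, 150.4]
orientation: [-3.14, -0.0, 1.571]
ft_force: [0.1, -0.2, -2.2]
gripper_width: 0.679
```

Emit:
{"name": "servo_tool", "arguments": {
  "targets": [
    {"tx": -0.2, "ty": 0.395, "tz": 0.1, "ax": 0, "ay": 0, "az": 0, "hand": 0.5},
    {"tx": -0.2, "ty": 0.395, "tz": 0.5, "ax": 0, "ay": 0, "az": 0, "hand": 0.5},
    {"tx": -0.2, "ty": 0.395, "tz": 0.9, "ax": 0, "ay": 0, "az": 0, "hand": 0.5},
    {"tx": -0.2, "ty": 0.395, "tz": 1, "ax": 0, "ay": 0, "az": 0, "hand": 0.5},
    {"tx": -0.2, "ty": 0.395, "tz": 1, "ax": 0, "ay": 0, "az": 0, "hand": 0.5}
  ]
}}

```text
time: 42.98
position: [675.2, -90.5, 52.1]
orientation: [-3.141, -0.0, 1.572]
ft_force: [-0.7, -0.9, -0.7]
gripper_width: 0.675
```

Emit:
{"name": "servo_tool", "arguments": {
  "targets": [
    {"tx": 0, "ty": 0, "tz": 0.2, "ax": 0, "ay": 0, "az": 0, "hand": 0.5},
    {"tx": 0, "ty": 0, "tz": 0.29, "ax": 0, "ay": 0, "az": 0, "hand": 0.5},
    {"tx": 0, "ty": 0, "tz": 0.31, "ax": 0, "ay": 0, "az": 0, "hand": 0.5},
    {"tx": 0, "ty": 0, "tz": 0.31, "ax": 0, "ay": 0, "az": 0, "hand": 0.3},
    {"tx": 0, "ty": 0, "tz": 0.31, "ax": 0, "ay": 0, "az": 0, "hand": 0.18},
    {"tx": 0, "ty": 0, "tz": 0.31, "ax": 0, "ay": 0, "az": 0, "hand": 0.18},
    {"tx": 0, "ty": 0, "tz": 0, "ax": 0, "ay": 0, "az": 0, "hand": 0.18},
    {"tx": 0, "ty": 0, "tz": -0.4, "ax": 0, "ay": 0, "az": 0, "hand": 0.1},
    {"tx": 0, "ty": 0, "tz": -0.7, "ax": 0, "ay": 0, "az": 0, "hand": 0},
    {"tx": 0, "ty": 0, "tz": -0.7, "ax": 0, "ay": 0, "az": 0, "hand": 0}
  ]
}}

```text
time: 44.22
position: [676.6, -91.4, 124.4]
orientation: [3.137, 0.001, 1.572]
ft_force: [-0.9, 1.2, 1.3]
gripper_width: 0.999
```

Emit:
{"name": "servo_tool", "arguments": {
  "targets": [
    {"tx": 0.4, "ty": -0.4, "tz": 0, "ax": 0, "ay": 0, "az": 0, "hand": 0},
    {"tx": 0.8, "ty": -0.8, "tz": 0, "ax": 0, "ay": 0, "az": 0, "hand": 0},
    {"tx": 1, "ty": -1, "tz": 0, "ax": 0, "ay": 0, "az": 0, "hand": 0},
    {"tx": 1, "ty": -1, "tz": 0, "ax": 0, "ay": 0, "az": 0, "hand": 0}
  ]
}}

```text
time: 44.72
position: [574.2, 9.8, 120.7]
orientation: [-3.141, -0.0, 1.573]
ft_force: [0.7, -0.6, 0.4]
gripper_width: 1.002
```

Emit:
{"name": "servo_tool", "arguments": {
  "targets": [
    {"tx": 0.4, "ty": -0.4, "tz": 0, "ax": 0, "ay": 0, "az": 0, "hand": 0},
    {"tx": 0.8, "ty": -0.8, "tz": 0, "ax": 0, "ay": 0, "az": 0, "hand": 0},
    {"tx": 1, "ty": -1, "tz": 0, "ax": 0, "ay": 0, "az": 0, "hand": 0},
    {"tx": 1, "ty": -1, "tz": 0, "ax": 0, "ay": 0, "az": 0, "hand": 0}
  ]
}}

```text
time: 45.22
position: [474.9, 109.2, 121.1]
orientation: [-3.142, 0.0, 1.573]
ft_force: [-0.1, -0.1, -0.4]
gripper_width: 0.998
```

Emit:
{"name": "servo_tool", "arguments": {
  "targets": [
    {"tx": 0.19, "ty": -0.395, "tz": 0, "ax": 0, "ay": 0, "az": 0, "hand": 0},
    {"tx": 0.19, "ty": -0.395, "tz": 0, "ax": 0, "ay": 0, "az": 0, "hand": 0},
    {"tx": 0.19, "ty": -0.395, "tz": 0, "ax": 0, "ay": 0, "az": 0, "hand": 0}
  ]
}}

```text
time: 45.6
position: [436.7, 127.0, 121.4]
orientation: [3.141, 0.0, 1.571]
ft_force: [0.4, -0.3, -0.2]
gripper_width: 1.001
```

```bash
python3 - <<'E'
from h import *
st(); i=viewer.camera_info('wrist'); im=snap('wrist','w13')
for n in('steel_upper_center','steel_lower_center'):
    for d in models.boxes_of(n,'wrist'): print(n,round(d['confidence'],2),towld('wrist',d['location'],i).round(1), np.round(proj('wrist',towld('wrist',d['location'],i),i)))
g=cv2.cvtColor(im,cv2.COLOR_RGB2HSV); m=(g[:,:,1]<70).astype(np.uint8)*255; m[245:]=0
u,v=proj('wrist',(436.5,128,52),i);print(u,v)
m=cv2.morphologyEx(m,cv2.MORPH_OPEN,np.ones((14,14)))
n,l,s,c=cv2.connectedComponentsWithStats(m)
for k in range(1,n):
    x,y,w,h,a=s[k]
    if a>1500: print(s[k],ray('wrist',x+w/2,y+h/2,52,i))
E
```

```text
45.6 [436.7 127.  121.4] [3.141 0.    1.571] F [ 0.4 -0.3 -0.2] w 1.001
steel_upper_center 0.64 [301.3 167.9  22.3] [152. 154.]
steel_lower_center 0.7 [436.1 122.2  10.8] [314. 204.]
314.6896467091207 209.90920732170997
[ 277  166   78   80 5202] [437.5 131.1  52. ]
```

Emit:
{"name": "servo_tool", "arguments": {
  "targets": [
    {"tx": 0.015, "ty": 0, "tz": 0.4, "ax": 0, "ay": 0, "az": 0, "hand": 0},
    {"tx": 0.015, "ty": 0, "tz": 0.8, "ax": 0, "ay": 0, "az": 0, "hand": 0},
    {"tx": 0.015, "ty": 0, "tz": 1, "ax": 0, "ay": 0, "az": 0, "hand": 0},
    {"tx": 0.015, "ty": 0, "tz": 1, "ax": 0, "ay": 0, "az": 0, "hand": 0}
  ]
}}

```text
time: 46.25
position: [435.3, 128.5, 20.1]
orientation: [-3.139, 0.001, 1.571]
ft_force: [-0.5, 0.8, 1.1]
gripper_width: 0.999
```

Emit:
{"name": "servo_tool", "arguments": {
  "targets": [
    {"tx": 0, "ty": 0, "tz": 0.05, "ax": 0, "ay": 0, "az": 0, "hand": 0.1},
    {"tx": 0, "ty": 0, "tz": 0.05, "ax": 0, "ay": 0, "az": 0, "hand": 0.2},
    {"tx": 0, "ty": 0, "tz": 0.05, "ax": 0, "ay": 0, "az": 0, "hand": 0.3},
    {"tx": 0, "ty": 0, "tz": 0.05, "ax": 0, "ay": 0, "az": 0, "hand": 0.5},
    {"tx": 0, "ty": 0, "tz": 0.05, "ax": 0, "ay": 0, "az": 0, "hand": 0.5},
    {"tx": 0, "ty": 0, "tz": 0.05, "ax": 0, "ay": 0, "az": 0, "hand": 0.5}
  ]
}}

```text
time: 47.0
position: [436.1, 129.1, 17.0]
orientation: [3.141, -0.0, 1.572]
ft_force: [-1.5, -0.2, 6.0]
gripper_width: 0.682
```

Emit:
{"name": "servo_tool", "arguments": {
  "targets": [
    {"tx": 0, "ty": 0, "tz": -0.2, "ax": 0, "ay": 0, "az": 0, "hand": 0.5},
    {"tx": 0, "ty": 0, "tz": -0.6, "ax": 0, "ay": 0, "az": 0, "hand": 0.5},
    {"tx": 0, "ty": 0, "tz": -0.9, "ax": 0, "ay": 0, "az": 0, "hand": 0.5},
    {"tx": 0, "ty": 0, "tz": -0.9, "ax": 0, "ay": 0, "az": 0, "hand": 0.5}
  ]
}}

```text
time: 47.5
position: [436.6, 129.3, 108.3]
orientation: [3.138, -0.001, 1.572]
ft_force: [0.8, 0.0, -2.6]
gripper_width: 0.68
```

Emit:
{"name": "servo_tool", "arguments": {
  "targets": [
    {"tx": -0.4, "ty": 0.3, "tz": 0, "ax": 0, "ay": 0, "az": 0, "hand": 0.5},
    {"tx": -0.8, "ty": 0.6, "tz": 0, "ax": 0, "ay": 0, "az": 0, "hand": 0.5},
    {"tx": -1, "ty": 0.7, "tz": 0, "ax": 0, "ay": 0, "az": 0, "hand": 0.5},
    {"tx": -1, "ty": 0.7, "tz": 0, "ax": 0, "ay": 0, "az": 0, "hand": 0.5}
  ]
}}

```text
time: 48.0
position: [505.6, 28.1, 104.6]
orientation: [-3.139, 0.0, 1.57]
ft_force: [-0.6, 0.5, -2.5]
gripper_width: 0.684
```

Emit:
{"name": "servo_tool", "arguments": {
  "targets": [
    {"tx": -0.4, "ty": 0.3, "tz": 0, "ax": 0, "ay": 0, "az": 0, "hand": 0.5},
    {"tx": -0.8, "ty": 0.6, "tz": 0, "ax": 0, "ay": 0, "az": 0, "hand": 0.5},
    {"tx": -1, "ty": 0.6, "tz": 0, "ax": 0, "ay": 0, "az": 0, "hand": 0.5},
    {"tx": -1, "ty": 0.6, "tz": 0, "ax": 0, "ay": 0, "az": 0, "hand": 0.5}
  ]
}}

```text
time: 48.5
position: [565.2, -70.9, 105.5]
orientation: [-3.14, -0.0, 1.571]
ft_force: [-0.5, 0.4, -1.4]
gripper_width: 0.684
```

Emit:
{"name": "servo_tool", "arguments": {
  "targets": [
    {"tx": -0.2, "ty": 0.095, "tz": 0.1, "ax": 0, "ay": 0, "az": 0, "hand": 0.5},
    {"tx": -0.2, "ty": 0.095, "tz": 0.4, "ax": 0, "ay": 0, "az": 0, "hand": 0.5},
    {"tx": -0.2, "ty": 0.095, "tz": 0.6, "ax": 0, "ay": 0, "az": 0, "hand": 0.5},
    {"tx": -0.2, "ty": 0.095, "tz": 0.6, "ax": 0, "ay": 0, "az": 0, "hand": 0.5},
    {"tx": -0.2, "ty": 0.095, "tz": 0.6, "ax": 0, "ay": 0, "az": 0, "hand": 0.5}
  ]
}}

```text
time: 49.12
position: [575.9, -90.7, 47.3]
orientation: [3.141, 0.0, 1.572]
ft_force: [0.2, 0.2, -0.9]
gripper_width: 0.683
```

Emit:
{"name": "servo_tool", "arguments": {
  "targets": [
    {"tx": 0, "ty": 0, "tz": 0.18, "ax": 0, "ay": 0, "az": 0, "hand": 0.5},
    {"tx": 0, "ty": 0, "tz": 0.24, "ax": 0, "ay": 0, "az": 0, "hand": 0.5},
    {"tx": 0, "ty": 0, "tz": 0.255, "ax": 0, "ay": 0, "az": 0, "hand": 0.5},
    {"tx": 0, "ty": 0, "tz": 0.255, "ax": 0, "ay": 0, "az": 0, "hand": 0.3},
    {"tx": 0, "ty": 0, "tz": 0.255, "ax": 0, "ay": 0, "az": 0, "hand": 0.18},
    {"tx": 0, "ty": 0, "tz": 0.255, "ax": 0, "ay": 0, "az": 0, "hand": 0.18},
    {"tx": 0, "ty": 0, "tz": 0, "ax": 0, "ay": 0, "az": 0, "hand": 0.18},
    {"tx": 0, "ty": 0, "tz": -0.4, "ax": 0, "ay": 0, "az": 0, "hand": 0.1},
    {"tx": 0, "ty": 0, "tz": -0.9, "ax": 0, "ay": 0, "az": 0, "hand": 0},
    {"tx": 0, "ty": 0, "tz": -0.9, "ax": 0, "ay": 0, "az": 0, "hand": 0}
  ]
}}

```text
time: 50.38
position: [577.1, -91.2, 140.7]
orientation: [3.135, 0.001, 1.572]
ft_force: [-0.4, -0.0, -0.0]
gripper_width: 0.991
```

Emit:
{"name": "servo_tool", "arguments": {
  "targets": [
    {"tx": 0.4, "ty": 0.1, "tz": -0.3, "ax": 0, "ay": 0, "az": 0, "hand": 0},
    {"tx": 0.8, "ty": 0.2, "tz": -0.6, "ax": 0, "ay": 0, "az": 0, "hand": 0},
    {"tx": 1, "ty": 0.2, "tz": -0.9, "ax": 0, "ay": 0, "az": 0, "hand": 0},
    {"tx": 1, "ty": 0.2, "tz": -0.9, "ax": 0, "ay": 0, "az": 0, "hand": 0}
  ]
}}

```text
time: 50.88
position: [596.0, 10.4, 227.8]
orientation: [3.139, 0.0, 1.573]
ft_force: [0.0, -0.4, -0.8]
gripper_width: 1.002
```

Emit:
{"name": "servo_tool", "arguments": {
  "targets": [
    {"tx": 0.5, "ty": 0.1, "tz": 0, "ax": 0, "ay": 0, "az": 0, "hand": 0},
    {"tx": 1, "ty": 0.2, "tz": 0, "ax": 0, "ay": 0, "az": 0, "hand": 0},
    {"tx": 1, "ty": 0.2, "tz": 0, "ax": 0, "ay": 0, "az": 0, "hand": 0}
  ]
}}

```text
time: 51.25
position: [615.2, 111.1, 224.1]
orientation: [-3.139, 0.0, 1.574]
ft_force: [-0.5, -1.0, -0.2]
gripper_width: 1.004
```

Emit:
{"name": "servo_tool", "arguments": {
  "targets": [
    {"tx": 0.5, "ty": 0.1, "tz": 0, "ax": 0, "ay": 0, "az": 0, "hand": 0},
    {"tx": 1, "ty": 0.15, "tz": 0, "ax": 0, "ay": 0, "az": 0, "hand": 0},
    {"tx": 1, "ty": 0.15, "tz": 0, "ax": 0, "ay": 0, "az": 0, "hand": 0}
  ]
}}

```text
time: 51.62
position: [630.0, 210.5, 224.4]
orientation: [-3.139, 0.0, 1.574]
ft_force: [0.6, -0.9, -0.2]
gripper_width: 0.997
```

Emit:
{"name": "servo_tool", "arguments": {
  "targets": [
    {"tx": 0.5, "ty": 0, "tz": 0, "ax": 0, "ay": 0, "az": 0, "hand": 0},
    {"tx": 0.6, "ty": 0, "tz": 0, "ax": 0, "ay": 0, "az": 0, "hand": 0},
    {"tx": 0.6, "ty": 0, "tz": 0, "ax": 0, "ay": 0, "az": 0, "hand": 0}
  ]
}}

```text
time: 52.0
position: [630.2, 268.2, 225.6]
orientation: [-3.141, 0.001, 1.572]
ft_force: [1.0, -0.4, -0.3]
gripper_width: 1.0
```

```bash
python3 - <<'E'
from h import *
st(); i=viewer.camera_info('wrist'); im=snap('wrist','w14'); np.save('i14.npy',i,allow_pickle=True)
for n in('sugar_lid_center','sugar_bowl','trivet'):
    for d in models.boxes_of(n,'wrist'): print(n,round(d['confidence'],2),towld('wrist',d['location'],i).round(1), np.round(proj('wrist',towld('wrist',d['location'],i),i)))
t=snap('top','t14'); print('top');
for d in models.boxes_of('trivet','top')+models.boxes_of('green_lid_center','top'): print(round(d['confidence'],2),towld('top',d['location']).round(1))
cv2.imwrite('pics/c14.png',np.vstack([im[:,:,::-1],t[100:280,:,::-1]]))
E
```

```text
52.0 [630.2 268.2 225.6] [-3.141e+00  1.000e-03  1.572e+00] F [ 1.  -0.4 -0.3] w 1.0
sugar_lid_center 0.58 [632.5 320.   82.1] [318. 138.]
sugar_bowl 0.8 [635.  334.   74.1] [320. 123.]
sugar_bowl 0.59 [616.9 135.9  24.1] [305. 282.]
sugar_bowl 0.51 [518.9 381.4  90.9] [189.  67.]
trivet 0.82 [615.6 176.7  16.3] [304. 250.]
top
0.86 [619.8 156.4  14. ]
0.5 [617.5 107.6  22. ]
```

View pics/c14.png

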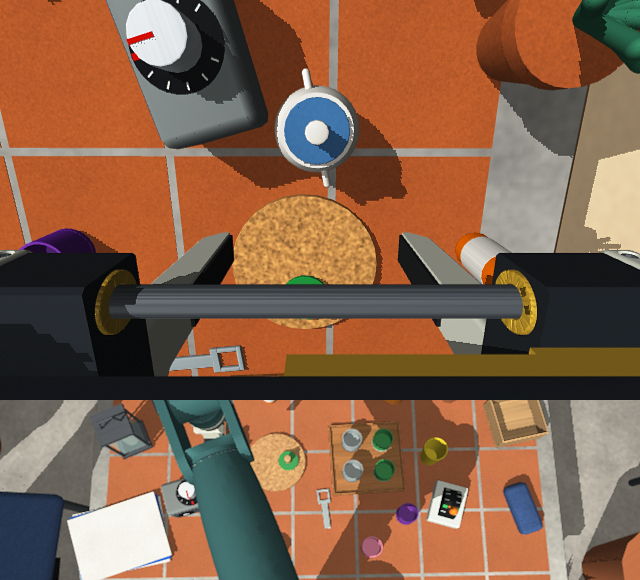

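All four tins stand in the tray. The sugar lid knob top is at (317,132), with its flange around it; the trivet centre is about (306,262). I've viewed 14 pictures.

```bash
python3 - <<'E'
from h import *
i=np.load('i14.npy',allow_pickle=True).item(); print(ray('wrist',317,132,111,i),ray('wrist',316.5,131.5,80,i),ray('wrist',306,262,12,i))
im=cv2.imread('pics/w14.png');h=cv2.cvtColor(im,cv2.COLOR_BGR2HSV);m=cv2.inRange(h,(95,90,60),(125,255,255))[:230].copy()
n,l,s,c=cv2.connectedComponentsWithStats(m);k=1+np.argmax(s[1:,4]);x,y,w,hh,_=s[k];print(s[k],ray('wrist',x+w/2,y+hh/2,79,i))
E
```

```text
[631.8 326.4 111. ] [631.5 325.8  80. ] [618.5 157.5  12. ]
[ 284   97   66   67 2946] [632.  326.7  79. ]
```

Emit:
{"name": "servo_tool", "arguments": {
  "targets": [
    {"tx": 0.583, "ty": 0.016, "tz": 0.3, "ax": 0, "ay": 0, "az": 0, "hand": 0.3},
    {"tx": 0.583, "ty": 0.016, "tz": 0.6, "ax": 0, "ay": 0, "az": 0, "hand": 0.3},
    {"tx": 0.583, "ty": 0.016, "tz": 0.9, "ax": 0, "ay": 0, "az": 0, "hand": 0.3},
    {"tx": 0.583, "ty": 0.016, "tz": 0.9, "ax": 0, "ay": 0, "az": 0, "hand": 0.3}
  ]
}}

```text
time: 52.85
position: [630.8, 326.9, 134.0]
orientation: [-3.138, 0.002, 1.572]
ft_force: [0.5, -0.3, 0.5]
gripper_width: 0.708
```

Emit:
{"name": "servo_tool", "arguments": {
  "targets": [
    {"tx": 0, "ty": 0, "tz": 0.3, "ax": 0, "ay": 0, "az": 0, "hand": 0.3},
    {"tx": 0, "ty": 0, "tz": 0.5, "ax": 0, "ay": 0, "az": 0, "hand": 0.3},
    {"tx": 0, "ty": 0, "tz": 0.5, "ax": 0, "ay": 0, "az": 0, "hand": 0.5},
    {"tx": 0, "ty": 0, "tz": 0.5, "ax": 0, "ay": 0, "az": 0, "hand": 0.7},
    {"tx": 0, "ty": 0, "tz": 0.5, "ax": 0, "ay": 0, "az": 0, "hand": 0.9},
    {"tx": 0, "ty": 0, "tz": 0.5, "ax": 0, "ay": 0, "az": 0, "hand": 0.9},
    {"tx": 0, "ty": 0, "tz": 0.5, "ax": 0, "ay": 0, "az": 0, "hand": 0.9},
    {"tx": 0, "ty": 0, "tz": 0.5, "ax": 0, "ay": 0, "az": 0, "hand": 0.9}
  ],
  "newtons": 15
}}

```text
time: 53.85
position: [631.8, 327.6, 86.9]
orientation: [3.141, -0.0, 1.572]
ft_force: [-0.8, -0.1, 3.6]
gripper_width: 0.233
```

Emit:
{"name": "servo_tool", "arguments": {
  "targets": [
    {"tx": 0, "ty": 0, "tz": -0.05, "ax": 0, "ay": 0, "az": 0, "hand": 0.9},
    {"tx": 0, "ty": 0, "tz": -0.2, "ax": 0, "ay": 0, "az": 0, "hand": 0.9},
    {"tx": 0, "ty": 0, "tz": -0.5, "ax": 0, "ay": 0, "az": 0, "hand": 0.9},
    {"tx": 0, "ty": 0, "tz": -0.8, "ax": 0, "ay": 0, "az": 0, "hand": 0.9},
    {"tx": 0, "ty": 0, "tz": -0.8, "ax": 0, "ay": 0, "az": 0, "hand": 0.9}
  ]
}}

```text
time: 54.48
position: [632.7, 328.0, 170.2]
orientation: [3.137, -0.002, 1.572]
ft_force: [-0.3, -0.4, -0.4]
gripper_width: 0.232
```

```bash
python3 - <<'E'
from h import *
st(); s=snap('scene','s15')
for n in('trivet','sugar_lid_center','green_lid_center','sugar_bowl'):
    for d in models.boxes_of(n,'scene'): print(n,round(d['confidence'],2),towld('scene',d['location']).round(1))
h=cv2.cvtColor(s,cv2.COLOR_RGB2HSV)
for n in('scene0','s11','s15'):
    im=cv2.imread(f'pics/{n}.png');h=cv2.cvtColor(im,cv2.COLOR_BGR2HSV);m=cv2.inRange(h,(12,60,60),(22,175,255));m[:230]=0;m[:,:285]=0;m[:,385:]=0
    m=cv2.morphologyEx(m,cv2.MORPH_OPEN,np.ones((5,5)));x,y,w,hh=cv2.boundingRect(m);print(n,x,y,w,hh,ray('scene',x+w/2,y+hh/2,12))
E
```

```text
54.48 [632.7 328.  170.2] [ 3.137e+00 -2.000e-03  1.572e+00] F [-0.3 -0.4 -0.4] w 0.232
trivet 0.97 [630.2 165.6  10.6]
trivet 0.48 [474.9  -3.8   1.4]
green_lid_center 0.9 [624.6 113.3  23.9]
sugar_bowl 0.86 [651.6 329.8  51.6]
sugar_bowl 0.3 [ 637.5 -127.4    6.9]
scene0 293 245 84 77 [623.6 148.   12. ]
s11 293 245 84 77 [623.6 148.   12. ]
s15 296 247 85 77 [623.7 157.2  12. ]
```

The trivet seems to have slid about 10 mm in +y, to a centre near (617,155). I'll aim the sugar lid at (617,200).

Emit:
{"name": "servo_tool", "arguments": {
  "targets": [
    {"tx": -0.3, "ty": -0.05, "tz": 0, "ax": 0, "ay": 0, "az": 0, "hand": 0.9},
    {"tx": -0.7, "ty": -0.1, "tz": 0, "ax": 0, "ay": 0, "az": 0, "hand": 0.9},
    {"tx": -1, "ty": -0.15, "tz": 0, "ax": 0, "ay": 0, "az": 0, "hand": 0.9},
    {"tx": -1, "ty": -0.15, "tz": 0, "ax": 0, "ay": 0, "az": 0, "hand": 0.9}
  ]
}}

```text
time: 55.22
position: [616.6, 225.9, 166.0]
orientation: [-3.141, 0.0, 1.57]
ft_force: [0.4, -0.2, -0.3]
gripper_width: 0.236
```

Emit:
{"name": "servo_tool", "arguments": {
  "targets": [
    {"tx": -0.28, "ty": 0, "tz": 0.3, "ax": 0, "ay": 0, "az": 0, "hand": 0.9},
    {"tx": -0.28, "ty": 0, "tz": 0.7, "ax": 0, "ay": 0, "az": 0, "hand": 0.9},
    {"tx": -0.28, "ty": 0, "tz": 0.95, "ax": 0, "ay": 0, "az": 0, "hand": 0.9},
    {"tx": -0.28, "ty": 0, "tz": 1, "ax": 0, "ay": 0, "az": 0, "hand": 0.9},
    {"tx": -0.28, "ty": 0, "tz": 1, "ax": 0, "ay": 0, "az": 0, "hand": 0.9}
  ]
}}

```text
time: 55.85
position: [617.0, 200.1, 66.9]
orientation: [3.142, -0.0, 1.572]
ft_force: [-0.4, -0.7, -0.2]
gripper_width: 0.232
```

```bash
python3 - <<'E'
from h import *
st(); i=viewer.camera_info('wrist'); s=snap('scene','s16'); w=snap('wrist','w16')
cv2.imwrite('pics/c16.png',np.vstack([cv2.resize(s[210:360,260:460,::-1],(640,480)),]))
E
```

```text
55.85 [617.  200.1  66.9] [ 3.142 -0.     1.572] F [-0.4 -0.7 -0.2] w 0.232
```

View pics/c16.png

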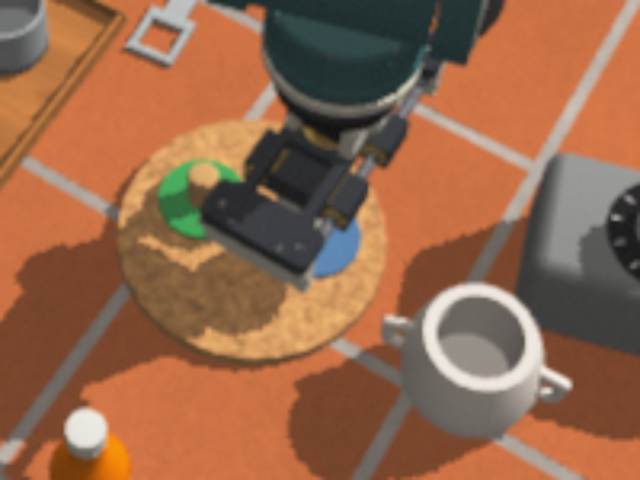

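The blue lid hangs over the trivet's right part, clear of the green lid. I'll lower and release it.

Emit:
{"name": "servo_tool", "arguments": {
  "targets": [
    {"tx": 0, "ty": 0, "tz": 0.2, "ax": 0, "ay": 0, "az": 0, "hand": 0.9},
    {"tx": 0, "ty": 0, "tz": 0.33, "ax": 0, "ay": 0, "az": 0, "hand": 0.9},
    {"tx": 0, "ty": 0, "tz": 0.365, "ax": 0, "ay": 0, "az": 0, "hand": 0.9},
    {"tx": 0, "ty": 0, "tz": 0.375, "ax": 0, "ay": 0, "az": 0, "hand": 0.9},
    {"tx": 0, "ty": 0, "tz": 0.375, "ax": 0, "ay": 0, "az": 0, "hand": 0.6},
    {"tx": 0, "ty": 0, "tz": 0.375, "ax": 0, "ay": 0, "az": 0, "hand": 0.5},
    {"tx": 0, "ty": 0, "tz": 0.375, "ax": 0, "ay": 0, "az": 0, "hand": 0.5},
    {"tx": 0, "ty": 0, "tz": 0.2, "ax": 0, "ay": 0, "az": 0, "hand": 0.5},
    {"tx": 0, "ty": 0, "tz": -0.2, "ax": 0, "ay": 0, "az": 0, "hand": 0.4},
    {"tx": 0, "ty": 0, "tz": -0.7, "ax": 0, "ay": 0, "az": 0, "hand": 0.2},
    {"tx": 0, "ty": 0, "tz": -1, "ax": 0, "ay": 0, "az": 0, "hand": 0},
    {"tx": 0, "ty": 0, "tz": -1, "ax": 0, "ay": 0, "az": 0, "hand": 0}
  ]
}}

```text
time: 57.45
position: [617.9, 199.8, 170.7]
orientation: [3.136, -0.001, 1.572]
ft_force: [-0.5, 0.2, -0.6]
gripper_width: 0.879
```

Emit:
{"name": "servo_tool", "arguments": {
  "targets": [
    {"tx": -0.3, "ty": -0.5, "tz": -0.5, "ax": 0, "ay": 0, "az": 0, "hand": 0},
    {"tx": -0.5, "ty": -0.9, "tz": -0.9, "ax": 0, "ay": 0, "az": 0, "hand": 0},
    {"tx": -0.5, "ty": -1, "tz": -0.9, "ax": 0, "ay": 0, "az": 0, "hand": 0},
    {"tx": -0.5, "ty": -1, "tz": -0.9, "ax": 0, "ay": 0, "az": 0, "hand": 0}
  ]
}}

```text
time: 57.95
position: [516.4, 149.2, 257.4]
orientation: [3.14, -0.0, 1.572]
ft_force: [-0.6, 0.2, -0.7]
gripper_width: 0.995
```

Emit:
{"name": "servo_tool", "arguments": {
  "targets": [
    {"tx": -0.3, "ty": -0.5, "tz": 0, "ax": 0, "ay": 0, "az": 0, "hand": 0},
    {"tx": -0.5, "ty": -0.9, "tz": 0, "ax": 0, "ay": 0, "az": 0, "hand": 0},
    {"tx": -0.5, "ty": -0.9, "tz": 0, "ax": 0, "ay": 0, "az": 0, "hand": 0}
  ]
}}

```text
time: 58.32
position: [426.0, 98.7, 256.0]
orientation: [3.141, 0.0, 1.571]
ft_force: [1.6, 0.1, 0.3]
gripper_width: 1.005
```

```bash
python3 - <<'E'
from h import *
st(); s=snap('scene','s17')
cv2.imwrite('pics/c17.png',cv2.resize(s[90:360,130:530,::-1],(800,540)))
E
```

```text
58.33 [426.   98.7 256. ] [3.141 0.    1.571] F [1.6 0.1 0.3] w 1.005
```

View pics/c17.png

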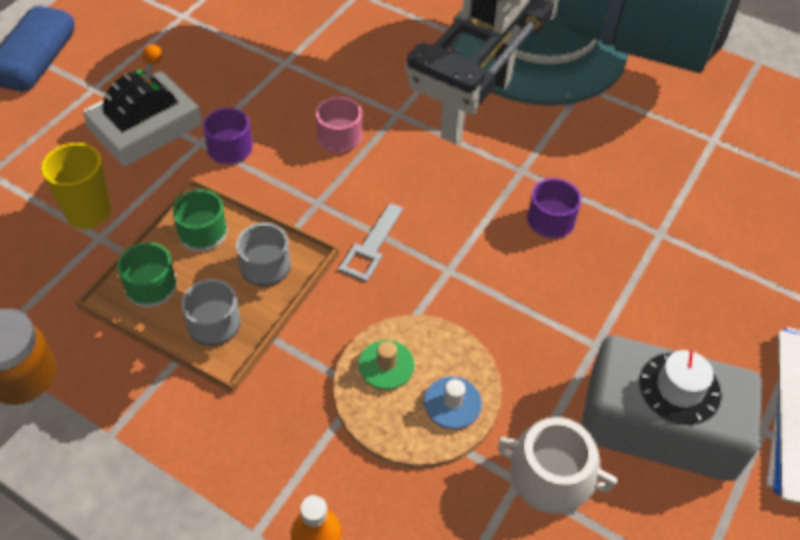

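All four tins are upright in the tray, and both lids are knob up on the trivet. Knob, lever and bystanders are in place and the arm is clear, so I'm handing in.

```bash
python3 -c "
from rig import finish_job; print(finish_job())"
```

```text
the job is handed in; nothing more can be done
None
```

I finished the job and handed it in at about 58 s of the 210 s allowed; the interface gave no verdict.

- **Volume knob:** The first turn overshot by about 8°, so I corrected it. A close view afterwards put the pointer at −164.1° and the red zero mark at about −163.8°.
- **Dimmer lever:** It is within the wide green night mark. I measured about −0.43 rad against a target of −0.45 and left that small offset.
- **Tins:** I took both stacks apart from the top down. The final picture shows all four standing upright and unstacked in the tray.
- **Lids:** There was no steel lid at the start. The green and sugar lids lie flat, knob up, on the trivet.
- **Trivet:** It appeared to shift about 10 mm partway through, though the top view at that point showed no shift. I moved the sugar lid's spot to match, and both lids sit well inside the edge.
- **Everything else:** The sugar bowl, cup, opener and pink and purple look-alikes look undisturbed in the final picture, and the arm was clear of everything. I viewed 16 pictures, the most allowed.

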